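# Empty the casting press and check its gap

## Task

Shut down the casting press: first push its switch lever all the way over to the off side, away from the robot, then move every plaster casting from the catch tray into the pale blue-grey tote, side by side on its floor with none lying on top of another. After that check the press's gap: set the gauge on the bed and slide its blade straight into the gap under the clamp bar until the shoulder meets the bar, keep it there for a second, then draw it out and stand it back on the middle of its cork pad, blade along the pad either way. Leave the switch off and the jar, bowl and brush alone.

Things in the scene. Friction and masses are not known exactly. Their poses are not given: they have to be found in the camera images.
- press: Casting press, fixed to the table. Origin: on the table under the centre of its catch tray; z up, y points towards its white housing (150 mm high, with a hopper to 210 mm; front face at y = 165 mm, x -220 to 140 mm). A thin steel chute overhangs between the tray's edge (y = 112 mm) and the housing, up to 50 mm high.
- tray (a point): Centre of the floor of the press's steel catch tray, 4 mm above the table. Inside 175 mm (x) x 215 mm (y), walls 4 mm thick, rim 22 mm above this point. Axes as the press's.
- clamp_bar (a point): Middle of the clamp bar's top, 50 mm above the table: dark steel bar 90 mm wide (x), 100 mm along y, lying across the press's aluminium bed. The bed is a plate 110 mm wide (x), top 12 mm above the table; in front of the bar it reaches 175 mm towards -y. Axes as the press's.
- slot (a point): Mouth of the gap under the clamp bar: at its centre, on the bed (12 mm above the table), in the bar's front face. The gap is 36 mm wide (x) and 10 mm high and runs 100 mm in along +y. Axes as the press's.
- switch (a joint): Switch lever of the press: black stick about 80 mm long on a grey block. 0 = on, leaning to the -x side of the block; 1.0 rad = off, leaning to the +x side, away from the robot. Stays where it is left; moved by a light push sideways near its tip.
- switch_tip (a point): Tip of the switch lever (turns with it).
- switch_base: Grey block under the switch lever, fixed to the table. Origin: centre of its underside; x the way the lever moves when switched off, z up.
- tote_in (a point): Pale blue-grey tote, fixed: centre of its inner floor, 5 mm above the table. Inside 250 mm (x) x 230 mm (y), walls 5 mm thick, rim 65 mm above this point; z up.
- gauge: Gap gauge, about 180 g, standing flat on its sole: 6 mm steel blade with a black upright grip. Origin: underside, below the grip's middle; x towards the blade's tip, z up. Grip 36 mm (x) x 20 mm (y), top 50 mm above the underside. Sole plate 44 mm wide, x -20 to 30 mm. Shoulder: upright plate 50 mm wide, 26 mm high, front face at x = 30 mm.
- gauge_tip (a point): Tip of the gauge's blade, on its underside, mid-width, at x = 70 mm of the gauge. The blade is 28 mm wide and 40 mm long before the shoulder, so it enters the gap by 40 mm when the shoulder meets the clamp bar. Axes as the gauge's.
- pad: Cork pad of the gauge, fixed, 120 mm (x) x 80 mm (y), 3 mm thick. Origin: centre of its underside. At the start the gauge stands about its middle, its blade roughly along the pad's x axis.
- house1: Plaster casting of a small house, off-white. Sole 56 x 36 mm, walls 24 mm high, pitched roof with its ridge along x at 42 mm; 70 g. Origin: on its middle, 18 mm above its underside; x along the 56 mm length, z up. Starts upright in the catch tray; may be absent.
- house2: Plaster casting of a small house, off-white. Sole 56 x 36 mm, walls 24 mm high, pitched roof with its ridge along x at 42 mm; 70 g. Origin: on its middle, 18 mm above its underside; x along the 56 mm length, z up. Starts upright in the catch tray; may be absent.
- house3: Plaster casting of a small house, off-white. Sole 56 x 36 mm, walls 24 mm high, pitched roof with its ridge along x at 42 mm; 70 g. Origin: on its middle, 18 mm above its underside; x along the 56 mm length, z up. Starts upright in the catch tray; may be absent.
- house4: Plaster casting of a small house, off-white. Sole 56 x 36 mm, walls 24 mm high, pitched roof with its ridge along x at 42 mm; 70 g. Origin: on its middle, 18 mm above its underside; x along the 56 mm length, z up. Starts upright in the catch tray; may be absent.
- tower1: Plaster casting of a small round tower, off-white. Cylinder 40 mm across and 26 mm high, cone roof up to 42 mm; 50 g. Origin: on its axis, 18 mm above its underside; z up. Starts upright in the catch tray; may be absent.
- tower2: Plaster casting of a small round tower, off-white. Cylinder 40 mm across and 26 mm high, cone roof up to 42 mm; 50 g. Origin: on its axis, 18 mm above its underside; z up. Starts upright in the catch tray; may be absent.
- jar: Bystander: white-capped jar, 72 mm across, 90 mm high. Origin: centre of the underside.
- bowl: Bystander: white bowl, 110 mm across, 50 mm high. Origin: centre of the underside.
- brush: Bystander: brush lying on the table.

How it is judged:
By the outcome, as a careful person would: the job done as asked, in the order asked, and still so for the second after the job is handed in, with the robot touching nothing.
Of house1, house2, house3, house4, tower1, tower2 only 4 to 6 are there at a start; the rules pass over those that are not, and their reading is None.
At some moment in a run one of house1, house2, house3, house4, tower1, tower2, gauge may be knocked a few centimetres aside while the robot is not near it.
Once in a run the grip may slacken for a moment while it holds something.
It also fails if it takes over 210 s, if anything falls off the work surface, if the arm or the gripper's body presses on something with over 40 N, if the wrist force passes 120 N, or if a joint passes its speed limit or range.

## Robot

A 7-joint arm with a two-finger parallel gripper is mounted at the origin on the work surface. World frame = base frame: x ahead of the robot, y to its left, z up, the work surface at z = 0. Lengths are in m, angles in rad, forces in N, time in s.
With the tool pointing down it reaches from about 0.35 to 0.9 m from the base axis. Payload 7.2 kg.
Tool frame: the origin (TCP) lies at the very end of the fingers, on their centre line; the grasp point (between the pads) lies 19 mm behind it; z points along the fingers, y is the line along which they close (so a half turn about z gives the same grasp; the last joint's range is limited). The gripper opens to 85 mm and grips with 20 to 120 N. Pads are 22 mm wide; open, the fingers measure 114 mm over their backs; the gripper's body (76 mm by 85 mm) begins 54 mm behind the grasp point. The pads swing forward as they close: fully open they stand 13 mm farther back than shut.
Start: joints at [-1.325, 0.411, -0.013, 1.596, 0.006, 1.134, -0.082], TCP at [0.193, 0.594, 0.231] pointing down, gripper open.
Joint ranges: [-2.95, 2.95], [-0.29, 1.99], [-1.47, 1.44], [0.14, 2.54], [-1.03, 4.17], [0.13, 1.85], [-2.86, 2.86]. Speed limits (rad/s): [2.39, 2.39, 3.01, 3.01, 3.14, 3.14, 3.14].

## Interface

Orientations are given as [roll, pitch, yaw] about the fixed x, y, z axes, in that order (R = Rz(yaw) Ry(pitch) Rx(roll)).
In Python, from plant import manip, grab_frame, camera_params, outline_of, pinpoint gives the robot as it stands.
- The arm moves only by the tool play_rows, never from a script. Its argument "moves" is a list of rows, each an object with "translation": the shift along the world's x, y, z in m, a list of three; "dr": the turn, a rotation vector about the world's x, y, z in degrees, a list of three; "jaw": the finger opening in m, from 0 to 0.0854. In form: [{"translation": [x, y, z], "dr": [rx, ry, rz], "jaw": jaw}, ...]. A call has 1 to 12 rows; each row shifts and turns the commanded pose from where the row before left it; what a row does not reach is not made up. A row lasts 1/10 s, in which the tool goes at most 50 mm and 8.59 degrees, less where a joint would pass 70% of its speed; a pose out of reach is approached as far as the arm can. A call is refused whole if a number of a shift passes 0.05 or a number of a turn 8.59, either way. A call with a gripper value outside its range is refused whole. The fingers move at their own pace and stop on an object; "newtons" is the grip in N (left out, the last holds). Time passes only in rows, so rows that do not move let the fingers close. It gives the time, the measured TCP pose, the force, the opening and the grip force at its end, in the units of the state.
- manip.read_state(): the state, without advancing time (a new reading comes with each control period).
- grab_frame(name): name is "scene" or "top" or "wrist"; returns (picture, depth): 400x640x3 uint8, red, green, blue; 400x640 float32, m along the optical axis (not along the pixel's ray), 0 where there is no reading.
- camera_params(name): a dict with "intrinsics" (3x3 intrinsics, pixels), "R" (3x3) and "t" (3): a world point X has camera coordinates R X + t. Camera axes: x right, y down, z forward; pixel columns grow to the right and rows downward; lengths in m; the calibration is good to about 2 mm. A picture is of the moment at which its call begins: read the wrist's pose just before it. camera_params takes no time and is no camera call; for the wrist camera it gives the pose at the moment of the call.
- manip.sign_off(): hands the job in; it is judged then, once.
Trained networks look in the newest picture that a camera, given by its name, has taken for a name from the list of things; names that differ only in an ending like _2 or _b are one class to them, and where a whole thing is asked for, a point or a joint stands for the part that bears it (a point fixed in the world has none). Each returns a list of dicts, best first, with "conf" (0 to 1); they miss things now and then, are a little off and sometimes report something else, mostly with a low value. They report only what shows in the picture. A call takes as long as a camera call.
- outline_of(camera, target): "mask" (400x640 bool, what is visible of it) and "rect" ([left, top, right, bottom] in pixels, round what is visible of it).
- pinpoint(camera, target): "point" ([column, row] in pixels: a listed point, or the origin of a listed thing).
The state is a dict: "t": time; "joint_positions": joint angles; "qvel": joint speeds; "joint_torque": joint torques, N m; "tcp_pos": TCP position; "eef_rot": TCP orientation; "ft_force": force on the tool from outside, world axes, zero at the start; "wrist_torque": the same for the moment, N m; "gripper_width": finger opening in m; "gripper_force": force on a finger pad.
Only numpy, scipy, OpenCV 4.12 (cv2) and the standard library are available. Lean on these libraries where they do the work, as an engineer would, in place of code of your own. Each camera call takes 0.05 s, during which the arm holds its last target. There are 200 camera calls.

## Working session

There is one attempt and no reset: what is moved stays moved. The work goes in short steps, Python scripts to look and compute and a tool call to move; the robot and the scene stay as the last step left them, time stands still between calls to the robot, and variables do not carry over. Pictures are saved under pics/ and viewed, at most 14 in all, crops included, and the job is handed in when it is done.

Besides the shell and the picture viewer there is one more tool, called as name(argument=value, ...) on one line, values as JSON. play_rows: Moves the arm, as the interface text tells. Its arguments: {"type":"object","properties":{"moves":{"type":"array","items":{"type":"object","properties":{"translation":{"type":"array","items":{"type":"number"}},"dr":{"type":"array","items":{"type":"number"}},"jaw":{"type":"number"}}}},"newtons":{"type":"number"}},"required":["moves"]}

```bash
ls; mkdir -p pics
cat > h.py <<'E'
import numpy as np, cv2
from plant import manip, grab_frame, camera_params, outline_of, pinpoint
def save(n,p): cv2.imwrite('pics/'+n+'.png',cv2.cvtColor(p,cv2.COLOR_RGB2BGR))
def ray(c,uv,z,P=None):
    P=P or camera_params(c);K=np.array(P['intrinsics']);R=np.array(P['R']);t=np.array(P['t'])
    d=R.T@np.linalg.solve(K,[uv[0],uv[1],1.]);o=-R.T@t
    return o+d*(z-o[2])/d[2]
def cloud(c,dep,P=None):
    P=P or camera_params(c);K=np.array(P['intrinsics']);R=np.array(P['R']);t=np.array(P['t'])
    v,u=np.mgrid[:dep.shape[0],:dep.shape[1]]
    X=np.stack([(u-K[0,2])/K[0,0]*dep,(v-K[1,2])/K[1,1]*dep,dep],-1)
    return (X-t)@R
def proj(c,X,P=None):
    P=P or camera_params(c);x=np.array(P['intrinsics'])@(np.array(P['R'])@np.array(X)+np.array(P['t']));return x[:2]/x[2]
def st():
    s=manip.read_state();print({k:np.round(s[k],3).tolist() for k in ['t','tcp_pos','eef_rot','ft_force','gripper_width','gripper_force']});return s
E
python3 - <<'E'
from h import *
st()
for c in ['scene','top']:
    p,d=grab_frame(c);save(c+'0',p);P=camera_params(c);print(c,np.round(-np.array(P['R']).T@P['t'],3),P['intrinsics'][0][0])
    for n in ['press','tray','clamp_bar','slot','switch_tip','switch_base','tote_in','gauge','gauge_tip','pad','house1','tower1','jar','bowl','brush']:
        print(n,[(np.round(r['point']).tolist(),round(float(r['conf']),2)) for r in pinpoint(c,n)][:7])
E
```

```text
pics
{'t': 0.0, 'tcp_pos': [0.193, 0.594, 0.23], 'eef_rot': [-3.14, 0.0, 2.828], 'ft_force': [-1.011, -0.255, 0.576], 'gripper_width': 0.085, 'gripper_force': 0.0}
scene [ 0.816 -0.369  0.774] 383.45398475357797
press [([348.0, 146.0], 0.64)]
tray [([350.0, 146.0], 0.55)]
clamp_bar [([314.0, 85.0], 0.88)]
slot [([308.0, 105.0], 0.92)]
switch_tip [([315.0, 210.0], 0.47)]
switch_base [([322.0, 237.0], 0.79)]
tote_in [([210.0, 294.0], 0.71)]
gauge [([263.0, 200.0], 0.75)]
gauge_tip [([279.0, 178.0], 0.88)]
pad [([271.0, 199.0], 0.94), ([372.0, 129.0], 0.63)]
house1 [([316.0, 153.0], 0.85), ([375.0, 132.0], 0.8), ([344.0, 116.0], 0.77), ([348.0, 165.0], 0.66), ([316.0, 86.0], 0.57)]
tower1 []
jar [([392.0, 231.0], 0.9)]
bowl [([360.0, 300.0], 0.65)]
brush [([312.0, 373.0], 0.68), ([263.0, 201.0], 0.49), ([281.0, 176.0], 0.35), ([346.0, 166.0], 0.2)]
top [ 0.457 -0.004  1.125] 446.38416951803566
press [([249.0, 219.0], 0.56)]
tray [([250.0, 223.0], 0.78)]
clamp_bar [([196.0, 284.0], 0.66)]
slot [([215.0, 281.0], 0.71)]
switch_tip [([353.0, 200.0], 0.63)]
switch_base [([351.0, 193.0], 0.82), ([248.0, 215.0], 0.22)]
tote_in [([437.0, 251.0], 0.94)]
gauge [([341.0, 258.0], 0.93)]
gauge_tip [([313.0, 259.0], 0.96)]
pad [([335.0, 261.0], 0.92), ([248.0, 221.0], 0.6)]
house1 [([275.0, 206.0], 0.9), ([220.0, 235.0], 0.79), ([222.0, 200.0], 0.7), ([272.0, 233.0], 0.57)]
tower1 []
jar [([315.0, 142.0], 0.61), ([333.0, 258.0], 0.46)]
bowl [([384.0, 145.0], 0.8)]
brush [([450.0, 153.0], 0.82)]
```

View pics/top0.png

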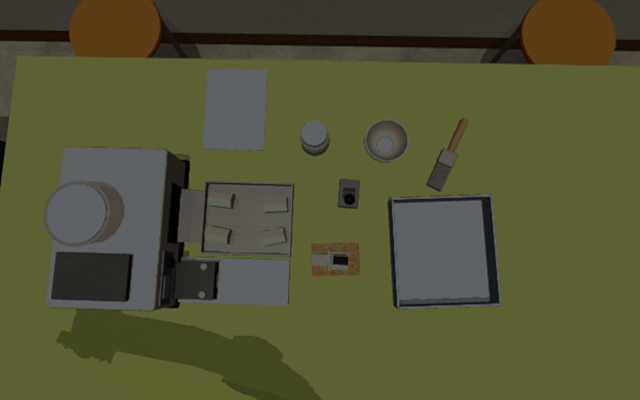

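View pics/scene0.png

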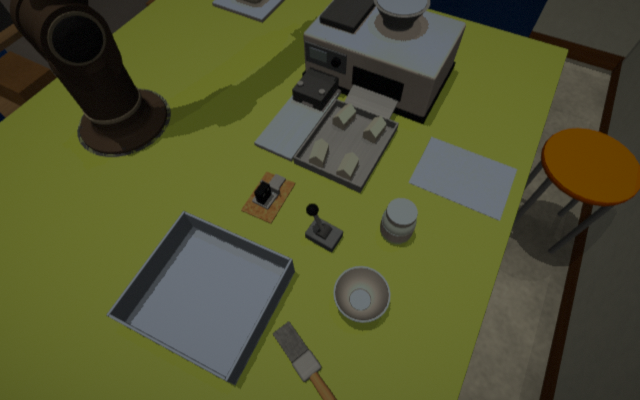

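Run:
```python
from h import *
for n,uv,z in [('tray',(250,223),.004),('clamp',(196,284),.05),('slot',(215,281),.012),('swbase',(351,193),0),('tote',(437,251),.005),('gauge',(341,258),.003),('gtip',(313,259),.003),('pad',(335,261),0),('h1',(275,206),.022),('h2',(220,235),.022),('h3',(222,200),.022),('h4',(272,233),.022),('jar',(315,142),0),('bowl',(384,145),0)]:
    print(n,ray('top',uv,z).round(3))
for n,uv,z in [('tray',(350,146),.004),('clamp',(314,85),.05),('slot',(308,105),.012),('swbase',(322,237),0),('swtip',(315,210),.1),('tote',(210,294),.005),('gauge',(263,200),.003),('gtip',(279,178),.003),('pad',(271,199),0),('h',(316,153),.022),('h',(375,132),.022),('h',(344,116),.022),('h',(348,165),.022)]:
    print('s',n,ray('scene',uv,z).round(3))
p,d=grab_frame('top');X=cloud('top',d)
# height profiles
for n,(u,v) in dict(bar=(196,284),bed=(235,279),tip=(353,200),hs=(275,206)).items(): print(n,X[v,u].round(3))
def rect(mask,n):
    print(n,mask.sum(),[np.round(a,3) for a in cv2.minAreaRect((X[mask][:,:2]*1000).astype(np.float32))])
Z=X[...,2]
for r in outline_of('top','house1')+outline_of('top','tower1'):
    m=r['mask']; print(round(float(r['conf']),2),r['rect'],X[m].mean(0).round(3), X[m][:,2].max().round(3));rect(m&(Z>.03),'h')
for n in ['gauge','pad','tote_in','clamp_bar','switch','switch_base']:
    for r in outline_of('top',n)[:1]: print(round(float(r['conf']),2),r['rect']);rect(r['mask'],n)
```

```text
tray [0.559 0.194 0.004]
clamp [0.406 0.308 0.05 ]
slot [0.413 0.273 0.012]
swbase [ 0.642 -0.059  0.   ]
tote [ 0.5   -0.275  0.005]
gauge [ 0.477 -0.037  0.003]
gtip [0.473 0.033 0.003]
pad [ 0.469 -0.022  0.   ]
h1 [0.602 0.131 0.022]
h2 [0.526 0.264 0.022]
h3 [0.614 0.264 0.022]
h4 [0.534 0.135 0.022]
jar [0.774 0.036 0.   ]
bowl [ 0.77  -0.143  0.   ]
s tray [0.58  0.201 0.004]
s clamp [0.418 0.308 0.05 ]
s slot [0.42  0.268 0.012]
s swbase [ 0.637 -0.055  0.   ]
s swtip [ 0.619 -0.05   0.1  ]
s tote [ 0.497 -0.276  0.005]
s gauge [ 0.471 -0.037  0.003]
s gtip [0.471 0.033 0.003]
s pad [ 0.484 -0.025  0.   ]
s h [0.521 0.129 0.022]
s h [0.622 0.258 0.022]
s h [0.528 0.27  0.022]
s h [0.607 0.133 0.022]
bar [0.406 0.308 0.051]
bed [0.419 0.224 0.011]
tip [ 0.609 -0.059  0.107]
hs [0.599 0.129 0.039]
0.73 [208.0, 190.9, 232.4, 209.5] [0.611 0.263 0.043] 1.125
h 296 [array([552.279, 140.135]), array([342.394,  45.973]), np.float64(63.996)]
0.65 [203.2, 227.7, 229.5, 242.7] [0.524 0.267 0.04 ] 1.125
h 295 [array([501.815, 146.01 ]), array([310.832,  34.228]), np.float64(79.461)]
0.6
[... 585 characters left out ...]
 351.0, 272.0]
gauge 563 [array([468.982,  -8.601]), array([44.352, 92.357]), np.float64(1.598)]
0.56 [309.1, 244.9, 360.7, 279.3]
pad 972 [array([473.21 , -21.105]), array([ 80.655, 120.269]), np.float64(3.87)]
0.59 [387.4, 195.5, 500.3, 311.2]
tote_in 12033 [array([ 497.516, -213.895]), array([281.514, 424.364]), np.float64(3.164)]
0.84 [41.7, 147.3, 293.1, 312.6]
clamp_bar 32167 [array([524.383, 361.213]), array([377.636, 728.353]), np.float64(0.568)]
0.6 [347.6, 193.0, 354.0, 205.9]
switch 80 [array([545.436, -25.685]), array([ 21.795, 181.825]), np.float64(69.242)]
0.59 [338.3, 178.0, 361.7, 209.3]
switch_base 559 [array([563.119, -42.886]), array([ 53.219, 220.775]), np.float64(83.34)]
```

The top and scene views show four houses in the tray (around 220,200 / 275,204 / 218,235 / 273,236 in top). The gauge is on its pad at (335,260) with the blade pointing left (+y), and the lever at (349,195) leans towards the robot. The tote is at (443,250).

```bash
cat >> h.py <<'E'
def comps(X,lo,hi,box,amin=30,show=True,tag=''):
    "minAreaRect (mm) of point groups with lo<z<hi within box x0,x1,y0,y1"
    m=(X[...,2]>lo)&(X[...,2]<hi)&(X[...,0]>box[0])&(X[...,0]<box[1])&(X[...,1]>box[2])&(X[...,1]<box[3])
    n,L=cv2.connectedComponents(m.astype(np.uint8),connectivity=4);out=[]
    for i in range(1,n):
        k=L==i
        if k.sum()<amin: continue
        r=cv2.minAreaRect((X[k][:,:2]*1000).astype(np.float32));out.append(r)
        (cx,cy),(w,h),a=r
        if w>h: w,h=h,w; a-=90
        a=(a+90)%180-90
        print(tag,int(k.sum()),'c',round(cx,1),round(cy,1),'short(x)',round(w,1),'long(y)',round(h,1),'yaw',round(a,1),'zmean',X[k][:,2].mean().round(4),'zmax',X[k][:,2].max().round(4))
    return out
E
python3 - <<'E'
from h import *
for c in ['top','scene']:
    p,d=grab_frame(c);X=cloud(c,d);X[d==0]=-9
    print(c)
    comps(X,.0285,.06,[.485,.648,.1,.298],20,tag='house')
    comps(X,.033,.06,[.485,.648,.1,.298],20,tag='ridge')
    comps(X,.016,.028,[.46,.68,.06,.33],20,tag='rim')
    comps(X,-.002,.005,[.4,.55,-.1,.05],60,tag='pad') if 0 else None
    comps(X,.007,.07,[.42,.53,-.1,.05],20,tag='gauge')
    comps(X,.036,.07,[.42,.53,-.1,.05],20,tag='grip')
    comps(X,.04,.06,[.33,.47,.2,.36],20,tag='bar')
    comps(X,.006,.02,[.33,.476,.06,.33],20,tag='bed')
    comps(X,.055,.085,[.35,.66,-.42,-.1],20,tag='toterim')
    comps(X,.005,.045,[.59,.7,-.12,0],20,tag='swbase')
    comps(X,.055,.14,[.57,.72,-.12,0],5,tag='lever')
E
```

```text
top
house 324 c 614.2 266.7 short(x) 35.2 long(y) 56.3 yaw -5.7 zmean 0.0373 zmax 0.0485
house 308 c 605.3 129.8 short(x) 35.4 long(y) 56.1 yaw 3.6 zmean 0.0377 zmax 0.0489
house 313 c 525.6 270.3 short(x) 35.0 long(y) 56.3 yaw -9.8 zmean 0.0375 zmax 0.0496
house 319 c 525.1 132.5 short(x) 35.8 long(y) 55.9 yaw 12.0 zmean 0.0375 zmax 0.0519
ridge 238 c 614.0 266.7 short(x) 27.5 long(y) 56.6 yaw -6.6 zmean 0.0396 zmax 0.0485
ridge 237 c 605.5 129.7 short(x) 28.9 long(y) 56.0 yaw 5.1 zmean 0.0396 zmax 0.0489
ridge 237 c 525.5 270.0 short(x) 31.7 long(y) 55.5 yaw -8.5 zmean 0.0395 zmax 0.0496
ridge 240 c 525.3 132.6 short(x) 29.8 long(y) 55.9 yaw 12.0 zmean 0.0398 zmax 0.0519
rim 90 c 616.6 310.5 short(x) 9.5 long(y) 89.7 yaw 86.7 zmean 0.0236 zmax 0.0279
rim 60 c 658.8 246.2 short(x) 5.4 long(y) 77.1 yaw -1.1 zmean 0.0238 zmax 0.0278
rim 48 c 658.3 176.1 short(x) 4.5 long(y) 61.8 yaw -0.5 zmean 0.023 zmax 0.0276
rim 84 c 611.7 91.4 short(x) 22.1 long(y) 102.2 yaw -77.8 zmean 0.0244 zmax 0.0276
rim 88 c 524.8 310.2 short(x) 12.9 long(y) 89.8 yaw -85.2 zmean 0.0236 zmax 0.0279
rim 88 c 5
[... 1824 characters left out ...]
 0.0226 zmax 0.0279
rim 40 c 533.6 106.4 short(x) 5.2 long(y) 34.3 yaw -71.7 zmean 0.0222 zmax 0.0279
gauge 594 c 471.8 -7.0 short(x) 51.3 long(y) 92.3 yaw -1.0 zmean 0.0254 zmax 0.0562
grip 179 c 472.0 -32.8 short(x) 20.6 long(y) 36.4 yaw -0.1 zmean 0.0496 zmax 0.0562
bar 917 c 416.3 312.9 short(x) 92.0 long(y) 94.2 yaw -0.3 zmean 0.0496 zmax 0.0594
bed 2412 c 415.0 210.4 short(x) 112.3 long(y) 239.2 yaw -0.4 zmean 0.0119 zmax 0.02
toterim 2295 c 500.1 -277.4 short(x) 240.5 long(y) 261.4 yaw -86.7 zmean 0.0664 zmax 0.0743
swbase 731 c 639.1 -51.7 short(x) 50.4 long(y) 70.6 yaw 87.1 zmean 0.0246 zmax 0.0442
lever 182 c 615.4 -49.2 short(x) 23.7 long(y) 29.8 yaw -62.6 zmean 0.0946 zmax 0.1117
```

play_rows(moves=[{"translation":[0.015,-0.03,0.03],"dr":[0,0,-8],"jaw":0},{"translation":[0.02,-0.045,0.03],"dr":[0,0,-8],"jaw":0},{"translation":[0.025,-0.05,0.03],"dr":[0,0,-8],"jaw":0},{"translation":[0.025,-0.05,0.02],"dr":[0,0,-8],"jaw":0},{"translation":[0.03,-0.05,0],"dr":[0,0,-8],"jaw":0},{"translation":[0.03,-0.05,0],"dr":[0,0,-8],"jaw":0},{"translation":[0.03,-0.05,0],"dr":[0,0,-8],"jaw":0},{"translation":[0.03,-0.05,0],"dr":[0,0,-8],"jaw":0},{"translation":[0.03,-0.05,0],"dr":[0,0,-8],"jaw":0},{"translation":[0.02,-0.05,0],"jaw":0},{"translation":[0.02,-0.05,0],"jaw":0},{"translation":[0,0,0],"jaw":0}])

```text
invalid input
```

play_rows(moves=[{"translation":[0.015,-0.03,0.03],"dr":[0,0,-8],"jaw":0},{"translation":[0.02,-0.045,0.03],"dr":[0,0,-8],"jaw":0},{"translation":[0.025,-0.05,0.03],"dr":[0,0,-8],"jaw":0},{"translation":[0.025,-0.05,0.02],"dr":[0,0,-8],"jaw":0},{"translation":[0.03,-0.05,0],"dr":[0,0,-8],"jaw":0},{"translation":[0.03,-0.05,0],"dr":[0,0,-8],"jaw":0},{"translation":[0.03,-0.05,0],"dr":[0,0,-8],"jaw":0},{"translation":[0.03,-0.05,0],"dr":[0,0,-8],"jaw":0},{"translation":[0.03,-0.05,0],"dr":[0,0,-8],"jaw":0},{"translation":[0.02,-0.05,0],"dr":[0,0,0],"jaw":0},{"translation":[0.02,-0.05,0],"dr":[0,0,0],"jaw":0},{"translation":[0,0,0],"dr":[0,0,0],"jaw":0}], newtons=40)

```text
t: 3.35
tcp_pos: [0.4339, 0.13, 0.3285]
eef_rot: [3.14, 0.001, 1.561]
ft_force: [-0.1, -0.1, 1.1]
gripper_width: -0.0
gripper_force: 0.0
```

play_rows(moves=[{"translation":[0.02,-0.036,-0.02],"dr":[0,0,0],"jaw":0},{"translation":[0.02,-0.036,-0.03],"dr":[0,0,0],"jaw":0},{"translation":[0.02,-0.036,-0.03],"dr":[0,0,0],"jaw":0},{"translation":[0.025,-0.036,-0.03],"dr":[0,0,0],"jaw":0},{"translation":[0.025,-0.036,-0.03],"dr":[0,0,0],"jaw":0},{"translation":[0,0,-0.03],"dr":[0,0,0],"jaw":0},{"translation":[0,0,-0.03],"dr":[0,0,0],"jaw":0},{"translation":[0,0,-0.02],"dr":[0,0,0],"jaw":0},{"translation":[0,0,0],"dr":[0,0,0],"jaw":0},{"translation":[0,0,0],"dr":[0,0,0],"jaw":0}])

```text
t: 4.35
tcp_pos: [0.5383, -0.0375, 0.1128]
eef_rot: [-3.141, 0.0, 1.571]
ft_force: [-0.2, -0.3, 1.3]
gripper_width: -0.0002
gripper_force: 0.0
```

play_rows(moves=[{"translation":[0,-0.012,-0.025],"dr":[0,0,0],"jaw":0},{"translation":[0,0,0],"dr":[0,0,0],"jaw":0},{"translation":[0.02,0,0],"dr":[0,0,0],"jaw":0},{"translation":[0.015,0,0],"dr":[0,0,0],"jaw":0},{"translation":[0.015,0,0],"dr":[0,0,0],"jaw":0},{"translation":[0.015,-0.001,0],"dr":[0,0,0],"jaw":0},{"translation":[0.015,-0.001,0],"dr":[0,0,0],"jaw":0},{"translation":[0.01,0,0],"dr":[0,0,0],"jaw":0},{"translation":[0.006,0,0],"dr":[0,0,0],"jaw":0},{"translation":[0,0,0],"dr":[0,0,0],"jaw":0}])

```text
t: 5.35
tcp_pos: [0.6349, -0.0513, 0.0881]
eef_rot: [3.14, -0.0, 1.572]
ft_force: [0.2, -0.5, -0.3]
gripper_width: 0.0
gripper_force: 0.0
```

Run:
```python
from h import *
p,d=grab_frame('scene');save('sw1',cv2.resize(p[150:280,230:430],None,fx=3,fy=3))
X=cloud('scene',d);X[d==0]=-9
print(proj('scene',[.666,-.053,.107]))
```

```text
[334.90771073 219.39151629]
```

View pics/sw1.png

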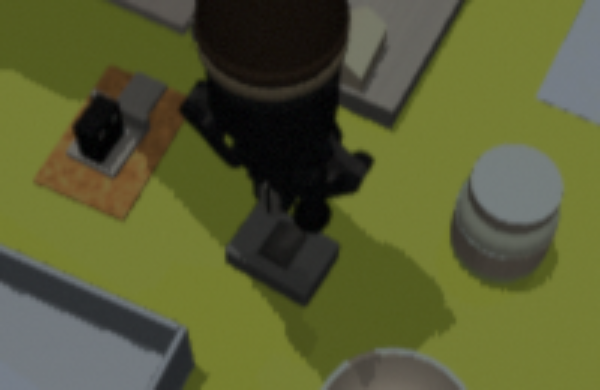

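The knob is now at about scene (334,221), close to the expected off position. I'll push a bit more until the force rises.

play_rows(moves=[{"translation":[0.003,0,0],"dr":[0,0,0],"jaw":0},{"translation":[0.003,0,0],"dr":[0,0,0],"jaw":0},{"translation":[0,0,0],"dr":[0,0,0],"jaw":0}])

```text
t: 5.7
tcp_pos: [0.6402, -0.0517, 0.0874]
eef_rot: [-3.141, -0.0, 1.571]
ft_force: [-0.0, 0.6, 0.1]
gripper_width: 0.0002
gripper_force: 0.1
```

play_rows(moves=[{"translation":[0.003,0,0],"dr":[0,0,0],"jaw":0},{"translation":[0,0,0],"dr":[0,0,0],"jaw":0}])

```text
t: 5.9
tcp_pos: [0.6433, -0.0517, 0.0874]
eef_rot: [3.142, 0.0, 1.571]
ft_force: [-0.4, 0.2, 0.4]
gripper_width: -0.0003
gripper_force: 0.1
```

play_rows(moves=[{"translation":[0.003,0,0],"dr":[0,0,0],"jaw":0},{"translation":[0.003,0,0],"dr":[0,0,0],"jaw":0},{"translation":[0,0,0],"dr":[0,0,0],"jaw":0}])

```text
t: 6.2
tcp_pos: [0.6497, -0.0517, 0.0875]
eef_rot: [3.141, 0.0, 1.571]
ft_force: [0.0, 1.3, -0.4]
gripper_width: 0.0004
gripper_force: 0.0
```

play_rows(moves=[{"translation":[0.003,0,0],"dr":[0,0,0],"jaw":0},{"translation":[0,0,0],"dr":[0,0,0],"jaw":0}])

```text
t: 6.4
tcp_pos: [0.6519, -0.0518, 0.0873]
eef_rot: [-3.141, 0.0, 1.571]
ft_force: [-1.8, 0.1, 0.5]
gripper_width: -0.0
gripper_force: 1.1
```

play_rows(moves=[{"translation":[0.002,0,0],"dr":[0,0,0],"jaw":0},{"translation":[0,0,0],"dr":[0,0,0],"jaw":0}])

```text
t: 6.6
tcp_pos: [0.6523, -0.0518, 0.0872]
eef_rot: [-3.138, -0.001, 1.571]
ft_force: [-7.8, -0.2, 5.0]
gripper_width: -0.0001
gripper_force: 4.5
```

play_rows(moves=[{"translation":[0.002,0,0],"dr":[0,0,0],"jaw":0},{"translation":[0,0,0],"dr":[0,0,0],"jaw":0}])

```text
t: 6.8
tcp_pos: [0.6526, -0.0518, 0.087]
eef_rot: [-3.134, -0.001, 1.571]
ft_force: [-13.7, -0.2, 9.0]
gripper_width: 0.0
gripper_force: 8.1
```

Hard stop reached. I'll retreat and check the switch.

play_rows(moves=[{"translation":[-0.03,0,0],"dr":[0,0,0],"jaw":0},{"translation":[-0.04,0,0.02],"dr":[0,0,0],"jaw":0},{"translation":[0,0,0.05],"dr":[0,0,0],"jaw":0},{"translation":[0,0.03,0.05],"dr":[0,0,0],"jaw":0.06},{"translation":[0,0.04,0],"dr":[0,0,0],"jaw":0.06},{"translation":[0,0.04,0],"dr":[0,0,0],"jaw":0.06},{"translation":[0,0.04,0],"dr":[0,0,0],"jaw":0.06},{"translation":[0,0,0],"dr":[0,0,0],"jaw":0.06},{"translation":[0,0,0],"dr":[0,0,0],"jaw":0.06}])

```text
t: 7.7
tcp_pos: [0.5863, 0.0953, 0.2004]
eef_rot: [3.141, -0.0, 1.574]
ft_force: [-0.8, -1.0, 0.3]
gripper_width: 0.0601
gripper_force: 0.0
```

Run:
```python
from h import *
st()
p,d=grab_frame('top');X=cloud('top',d);X[d==0]=-9
comps(X,.055,.14,[.62,.72,-.12,0],5,tag='lever')
P=camera_params('wrist');p,d=grab_frame('wrist');save('w1',p);X=cloud('wrist',d,P);X[d==0]=-9
comps(X,.0285,.06,[.485,.648,.1,.298],50,tag='house')
```

```text
{'t': 7.7, 'tcp_pos': [0.586, 0.095, 0.2], 'eef_rot': [3.141, -0.0, 1.574], 'ft_force': [-0.766, -1.023, 0.296], 'gripper_width': 0.06, 'gripper_force': 0.0}
lever 130 c 670.1 -55.8 short(x) 24.4 long(y) 36.3 yaw -70.9 zmean 0.0923 zmax 0.1066
house 2736 c 524.9 133.0 short(x) 36.0 long(y) 56.1 yaw 13.2 zmean 0.0378 zmax 0.0483
house 2740 c 605.1 130.0 short(x) 35.9 long(y) 56.3 yaw 3.9 zmean 0.0378 zmax 0.0484
```

View pics/w1.png

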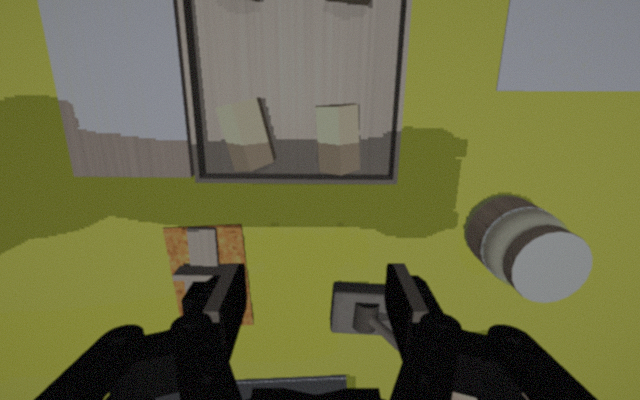

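Wrist view: the switch lever leans to its off side (365,315), and two houses sit at (245,135) and (338,140), which agrees with the top camera. I'll grasp the house at (0.605, 0.130).

play_rows(moves=[{"translation":[0.01,0.02,-0.02],"dr":[0,0,3.8],"jaw":0.056},{"translation":[0.009,0.015,-0.03],"dr":[0,0,0],"jaw":0.056},{"translation":[0,0,-0.04],"dr":[0,0,0],"jaw":0.056},{"translation":[0,0,0],"dr":[0,0,0],"jaw":0.056}])

```text
t: 8.2
tcp_pos: [0.6021, 0.1272, 0.1057]
eef_rot: [-3.134, 0.003, 1.636]
ft_force: [-1.0, -0.1, -0.5]
gripper_width: 0.0562
gripper_force: 0.0
```

play_rows(moves=[{"translation":[0.002,0.002,-0.03],"dr":[0,0,0],"jaw":0.056},{"translation":[0,0,-0.03],"dr":[0,0,0],"jaw":0.056},{"translation":[0,0,-0.025],"dr":[0,0,0],"jaw":0.056},{"translation":[0,0,-0.01],"dr":[0,0,0],"jaw":0.056},{"translation":[0,0,0],"dr":[0,0,0],"jaw":0.056},{"translation":[0,0,0],"dr":[0,0,0],"jaw":0.056}])

```text
t: 8.8
tcp_pos: [0.6083, 0.1304, 0.0171]
eef_rot: [3.14, -0.0, 1.636]
ft_force: [0.0, -0.7, 0.3]
gripper_width: 0.0562
gripper_force: 0.0
```

play_rows(moves=[{"translation":[0,0,0],"dr":[0,0,0],"jaw":0.03},{"translation":[0,0,0],"dr":[0,0,0],"jaw":0.03},{"translation":[0,0,0],"dr":[0,0,0],"jaw":0.025},{"translation":[0,0,0],"dr":[0,0,0],"jaw":0.025},{"translation":[0,0,0],"dr":[0,0,0],"jaw":0.025}])

```text
t: 9.3
tcp_pos: [0.6082, 0.1311, 0.0172]
eef_rot: [3.139, -0.001, 1.637]
ft_force: [-1.3, -0.3, 6.6]
gripper_width: 0.0351
gripper_force: 40.7
```

play_rows(moves=[{"translation":[0,0,0],"dr":[0,0,0],"jaw":0.05},{"translation":[-0.002,0,-0.003],"dr":[0,0,0],"jaw":0.05},{"translation":[0,0,-0.004],"dr":[0,0,0],"jaw":0.05},{"translation":[0,0,0],"dr":[0,0,0],"jaw":0.05},{"translation":[0,0,0],"dr":[0,0,0],"jaw":0.03},{"translation":[0,0,0],"dr":[0,0,0],"jaw":0.025},{"translation":[0,0,0],"dr":[0,0,0],"jaw":0.025},{"translation":[0,0,0],"dr":[0,0,0],"jaw":0.025}])

```text
t: 10.1
tcp_pos: [0.6052, 0.1309, 0.0083]
eef_rot: [3.142, 0.0, 1.637]
ft_force: [-0.1, 0.1, -0.3]
gripper_width: 0.035
gripper_force: 41.5
```

play_rows(moves=[{"translation":[0,0,0.01],"dr":[0,0,0],"jaw":0.025},{"translation":[0,0,0.03],"dr":[0,0,0],"jaw":0.025},{"translation":[0,0,0.04],"dr":[0,0,0],"jaw":0.025},{"translation":[0,0,0.04],"dr":[0,0,0],"jaw":0.025},{"translation":[0,-0.02,0.01],"dr":[0,0,0],"jaw":0.025},{"translation":[0,0,0],"dr":[0,0,0],"jaw":0.025}])

```text
t: 10.7
tcp_pos: [0.6063, 0.1077, 0.1409]
eef_rot: [3.138, 0.0, 1.634]
ft_force: [-0.1, -0.2, -0.5]
gripper_width: 0.0355
gripper_force: 41.4
```

play_rows(moves=[{"translation":[-0.006,-0.03,0.01],"dr":[0,0,0],"jaw":0.025},{"translation":[-0.006,-0.042,0],"dr":[0,0,0],"jaw":0.025},{"translation":[-0.006,-0.042,0],"dr":[0,0,0],"jaw":0.025},{"translation":[-0.006,-0.042,0],"dr":[0,0,0],"jaw":0.025},{"translation":[-0.006,-0.042,0],"dr":[0,0,0],"jaw":0.025},{"translation":[-0.006,-0.042,0],"dr":[0,0,0],"jaw":0.025},{"translation":[-0.006,-0.042,0],"dr":[0,0,0],"jaw":0.025},{"translation":[-0.006,-0.042,0],"dr":[0,0,0],"jaw":0.025},{"translation":[0,-0.005,0],"dr":[0,0,0],"jaw":0.025},{"translation":[0,0,0],"dr":[0,0,0],"jaw":0.025}])

```text
t: 11.7
tcp_pos: [0.5556, -0.2196, 0.1469]
eef_rot: [-3.139, -0.0, 1.633]
ft_force: [-0.9, -0.3, -2.0]
gripper_width: 0.0349
gripper_force: 41.4
```

Lower to a TCP height of about 0.011.

play_rows(moves=[{"translation":[0,-0.004,-0.04],"dr":[0,0,0],"jaw":0.025},{"translation":[0,0,-0.04],"dr":[0,0,0],"jaw":0.025},{"translation":[0,0,-0.03],"dr":[0,0,0],"jaw":0.025},{"translation":[0,0,-0.015],"dr":[0,0,0],"jaw":0.025},{"translation":[0,0,0],"dr":[0,0,0],"jaw":0.025},{"translation":[0,0,0],"dr":[0,0,0],"jaw":0.025}])

```text
t: 12.3
tcp_pos: [0.5577, -0.2216, 0.0239]
eef_rot: [3.141, 0.0, 1.638]
ft_force: [0.5, -0.1, -0.3]
gripper_width: 0.0352
gripper_force: 41.4
```

play_rows(moves=[{"translation":[0,0,-0.008],"dr":[0,0,0],"jaw":0.025},{"translation":[0,0,-0.0045],"dr":[0,0,0],"jaw":0.025},{"translation":[0,0,0],"dr":[0,0,0],"jaw":0.025},{"translation":[0,0,0],"dr":[0,0,0],"jaw":0.056},{"translation":[0,0,0],"dr":[0,0,0],"jaw":0.056},{"translation":[0,0,0.02],"dr":[0,0,0],"jaw":0.056},{"translation":[0,0,0.04],"dr":[0,0,0],"jaw":0.056},{"translation":[0,0,0.05],"dr":[0,0,0],"jaw":0.056},{"translation":[0,0.03,0.03],"dr":[0,0,0],"jaw":0.056},{"translation":[-0.005,0.045,0],"dr":[0,0,0],"jaw":0.056},{"translation":[-0.005,0.045,0],"dr":[0,0,0],"jaw":0.056},{"translation":[-0.005,0.045,0],"dr":[0,0,0],"jaw":0.056}])

```text
t: 13.5
tcp_pos: [0.542, -0.0555, 0.1516]
eef_rot: [3.14, -0.0, 1.637]
ft_force: [0.7, 0.4, 0.5]
gripper_width: 0.056
gripper_force: 0.0
```

play_rows(moves=[{"translation":[-0.005,0.045,0],"dr":[0,0,4],"jaw":0.056},{"translation":[-0.005,0.045,0],"dr":[0,0,4],"jaw":0.056},{"translation":[-0.005,0.045,0],"dr":[0,0,0],"jaw":0.056},{"translation":[0,0.03,0],"dr":[0,0,0],"jaw":0.056},{"translation":[0,0,0],"dr":[0,0,0],"jaw":0.056}])

```text
t: 14.0
tcp_pos: [0.5267, 0.1137, 0.1509]
eef_rot: [3.141, -0.002, 1.784]
ft_force: [0.1, -0.7, 0.9]
gripper_width: 0.056
gripper_force: 0.0
```

```bash
cat > look.py <<'E'
from h import *
st()
P=camera_params('wrist');p,d=grab_frame('wrist');X=cloud('wrist',d,P);X[d==0]=-9
comps(X,.0285,.06,[.485,.652,.1,.305],50,tag='wrist house')
comps(X,.036,.07,[.42,.53,-.1,.05],20,tag='wrist grip')
p,d=grab_frame('top');X=cloud('top',d);X[d==0]=-9
comps(X,.0285,.06,[.485,.652,.1,.305],50,tag='top house')
comps(X,.0285,.055,[.39,.61,-.385,-.17],20,tag='tote')
comps(X,.036,.07,[.42,.53,-.1,.05],20,tag='grip')
E
python3 look.py
```

```text
{'t': 14.0, 'tcp_pos': [0.527, 0.114, 0.151], 'eef_rot': [3.141, -0.002, 1.784], 'ft_force': [0.051, -0.658, 0.868], 'gripper_width': 0.056, 'gripper_force': 0.0}
wrist house 592 c 524.1 243.7 short(x) 11.8 long(y) 35.4 yaw -77.3 zmean 0.0361 zmax 0.0476
wrist house 2668 c 612.6 256.9 short(x) 35.8 long(y) 36.3 yaw 84.1 zmean 0.0376 zmax 0.048
wrist house 3620 c 524.6 133.0 short(x) 35.8 long(y) 56.4 yaw 13.6 zmean 0.0377 zmax 0.0483
tote 344 c 556.7 -222.2 short(x) 34.8 long(y) 57.6 yaw 1.6 zmean 0.0383 zmax 0.0508
grip 121 c 469.1 -33.3 short(x) 18.9 long(y) 33.6 yaw 1.4 zmean 0.0527 zmax 0.0574
```

play_rows(moves=[{"translation":[-0.001,0.012,-0.03],"dr":[0,0,1.3],"jaw":0.046},{"translation":[0,0.007,-0.04],"dr":[0,0,0],"jaw":0.046},{"translation":[0,0,-0.02],"dr":[0,0,0],"jaw":0.046},{"translation":[0,0,0],"dr":[0,0,0],"jaw":0.046},{"translation":[0,0,0],"dr":[0,0,0],"jaw":0.046}])

```text
t: 14.6
tcp_pos: [0.5266, 0.1252, 0.0614]
eef_rot: [-3.142, 0.001, 1.797]
ft_force: [-0.9, -0.8, 0.0]
gripper_width: 0.0458
gripper_force: 0.0
```

play_rows(moves=[{"translation":[-0.001,0.004,0],"dr":[0,0,0],"jaw":0.046},{"translation":[0,0.003,-0.02],"dr":[0,0,0],"jaw":0.046},{"translation":[0,0,-0.02],"dr":[0,0,0],"jaw":0.046},{"translation":[0,0,-0.012],"dr":[0,0,0],"jaw":0.046},{"translation":[0,0,0],"dr":[0,0,0],"jaw":0.046},{"translation":[0,0,0],"dr":[0,0,0],"jaw":0.03},{"translation":[0,0,0],"dr":[0,0,0],"jaw":0.025},{"translation":[0,0,0],"dr":[0,0,0],"jaw":0.025},{"translation":[0,0,0],"dr":[0,0,0],"jaw":0.025}])

```text
t: 15.5
tcp_pos: [0.5257, 0.1341, 0.0096]
eef_rot: [3.14, -0.0, 1.8]
ft_force: [-0.4, -1.2, 5.7]
gripper_width: 0.0354
gripper_force: 41.6
```

play_rows(moves=[{"translation":[0,0,0.01],"dr":[0,0,0],"jaw":0.025},{"translation":[0,0,0.03],"dr":[0,0,0],"jaw":0.025},{"translation":[0,0,0.04],"dr":[0,0,0],"jaw":0.025},{"translation":[0,-0.01,0.045],"dr":[0,0,-5],"jaw":0.025},{"translation":[-0.007,-0.04,0.01],"dr":[0,0,-5],"jaw":0.025},{"translation":[-0.008,-0.04,0.005],"dr":[0,0,0],"jaw":0.025},{"translation":[-0.009,-0.045,0],"dr":[0,0,0],"jaw":0.025},{"translation":[-0.009,-0.045,0],"dr":[0,0,0],"jaw":0.025},{"translation":[-0.009,-0.045,0],"dr":[0,0,0],"jaw":0.025},{"translation":[-0.009,-0.045,0],"dr":[0,0,0],"jaw":0.025},{"translation":[-0.009,-0.045,0],"dr":[0,0,0],"jaw":0.025},{"translation":[0,0,0],"dr":[0,0,0],"jaw":0.025}])

```text
t: 16.7
tcp_pos: [0.4629, -0.1879, 0.1501]
eef_rot: [3.141, 0.003, 1.616]
ft_force: [0.8, -0.2, -0.5]
gripper_width: 0.035
gripper_force: 40.9
```

play_rows(moves=[{"translation":[-0.009,-0.02,0],"dr":[0,0,0],"jaw":0.025},{"translation":[-0.009,-0.018,0],"dr":[0,0,0],"jaw":0.025},{"translation":[0,0,-0.04],"dr":[0,0,0],"jaw":0.025},{"translation":[0,0,-0.04],"dr":[0,0,0],"jaw":0.025},{"translation":[0,0,-0.03],"dr":[0,0,0],"jaw":0.025},{"translation":[0,0,-0.015],"dr":[0,0,0],"jaw":0.025},{"translation":[0,0,-0.006],"dr":[0,0,0],"jaw":0.025},{"translation":[0,0,-0.006],"dr":[0,0,0],"jaw":0.025},{"translation":[0,0,0],"dr":[0,0,0],"jaw":0.025}])

```text
t: 17.6
tcp_pos: [0.4474, -0.2189, 0.0121]
eef_rot: [3.141, 0.0, 1.625]
ft_force: [-0.2, -0.2, -0.5]
gripper_width: 0.0353
gripper_force: 40.8
```

play_rows(moves=[{"translation":[0,0,-0.001],"dr":[0,0,0],"jaw":0.056},{"translation":[0,0,0],"dr":[0,0,0],"jaw":0.056},{"translation":[0,0,0.02],"dr":[0,0,0],"jaw":0.056},{"translation":[0,0,0.04],"dr":[0,0,0],"jaw":0.056},{"translation":[0,0,0.05],"dr":[0,0,0],"jaw":0.056},{"translation":[0,0.03,0.03],"dr":[0,0,0],"jaw":0.056},{"translation":[0.015,0.045,0.01],"dr":[0,0,0],"jaw":0.056},{"translation":[0.015,0.045,0],"dr":[0,0,0],"jaw":0.056},{"translation":[0.015,0.045,0],"dr":[0,0,0],"jaw":0.056},{"translation":[0.015,0.045,0],"dr":[0,0,0],"jaw":0.056}])

```text
t: 18.6
tcp_pos: [0.5077, -0.0069, 0.1619]
eef_rot: [3.14, -0.001, 1.625]
ft_force: [0.7, -0.1, -0.3]
gripper_width: 0.0559
gripper_force: 0.0
```

play_rows(moves=[{"translation":[0.02,0.045,0],"dr":[0,0,-5],"jaw":0.046},{"translation":[0.02,0.045,0],"dr":[0,0,-5],"jaw":0.046},{"translation":[0.02,0.045,0],"dr":[0,0,0],"jaw":0.046},{"translation":[0.02,0.045,0],"dr":[0,0,0],"jaw":0.046},{"translation":[0.01,0.045,0],"dr":[0,0,0],"jaw":0.046},{"translation":[0,0.04,0],"dr":[0,0,0],"jaw":0.046},{"translation":[0,0,0],"dr":[0,0,0],"jaw":0.046},{"translation":[0,0,0],"dr":[0,0,0],"jaw":0.046}])

```text
t: 19.4
tcp_pos: [0.5967, 0.2571, 0.1609]
eef_rot: [3.142, 0.0, 1.453]
ft_force: [0.1, -1.0, 0.4]
gripper_width: 0.0456
gripper_force: 0.0
```

```bash
python3 look.py
```

```text
{'t': 19.4, 'tcp_pos': [0.597, 0.257, 0.161], 'eef_rot': [3.142, 0.0, 1.453], 'ft_force': [0.148, -1.033, 0.412], 'gripper_width': 0.046, 'gripper_force': 0.0}
wrist house 3310 c 614.2 267.4 short(x) 35.9 long(y) 56.5 yaw -6.0 zmean 0.0378 zmax 0.0476
wrist house 3237 c 525.6 270.8 short(x) 36.1 long(y) 56.8 yaw -9.0 zmean 0.0378 zmax 0.0475
top house 287 c 614.0 266.1 short(x) 35.3 long(y) 56.0 yaw -4.8 zmean 0.0374 zmax 0.0492
top house 325 c 525.5 270.4 short(x) 35.4 long(y) 57.1 yaw -8.7 zmean 0.0373 zmax 0.0482
tote 343 c 556.8 -222.4 short(x) 34.8 long(y) 57.1 yaw 1.8 zmean 0.0385 zmax 0.052
tote 349 c 447.6 -220.0 short(x) 33.5 long(y) 57.2 yaw 1.4 zmean 0.0388 zmax 0.0509
grip 120 c 469.2 -33.3 short(x) 19.0 long(y) 33.6 yaw 1.2 zmean 0.0527 zmax 0.0573
```

Run:
```python
from h import *
s=st();P=camera_params('wrist');print((-np.array(P['R']).T@P['t']-s['tcp_pos']).round(3))
```

```text
{'t': 19.5, 'tcp_pos': [0.597, 0.254, 0.161], 'eef_rot': [3.141, 0.001, 1.449], 'ft_force': [0.898, -1.119, -0.453], 'gripper_width': 0.046, 'gripper_force': 0.0}
[0.009 0.079 0.143]
```

play_rows(moves=[{"translation":[0.008,0.005,0],"dr":[0,0,0.6],"jaw":0.046},{"translation":[0.008,0.005,-0.02],"dr":[0,0,0],"jaw":0.046},{"translation":[0,0,-0.04],"dr":[0,0,0],"jaw":0.046},{"translation":[0,0,-0.03],"dr":[0,0,0],"jaw":0.046},{"translation":[0,0,0],"dr":[0,0,0],"jaw":0.046},{"translation":[0,0,0],"dr":[0,0,0],"jaw":0.046}])

```text
t: 20.1
tcp_pos: [0.6139, 0.2651, 0.0714]
eef_rot: [3.141, 0.0, 1.46]
ft_force: [0.1, 0.7, 0.0]
gripper_width: 0.0458
gripper_force: 0.0
```

play_rows(moves=[{"translation":[0,-0.003,-0.02],"dr":[0,0,0],"jaw":0.046},{"translation":[0,0,-0.02],"dr":[0,0,0],"jaw":0.046},{"translation":[0,0,-0.01],"dr":[0,0,0],"jaw":0.046},{"translation":[0,0,-0.012],"dr":[0,0,0],"jaw":0.046},{"translation":[0,0,0],"dr":[0,0,0],"jaw":0.046},{"translation":[0,0,0],"dr":[0,0,0],"jaw":0.03},{"translation":[0,0,0],"dr":[0,0,0],"jaw":0.025},{"translation":[0,0,0],"dr":[0,0,0],"jaw":0.025},{"translation":[0,0,0],"dr":[0,0,0],"jaw":0.025}])

```text
t: 21.0
tcp_pos: [0.6136, 0.2632, 0.0096]
eef_rot: [3.141, -0.001, 1.461]
ft_force: [-0.4, -0.1, 3.0]
gripper_width: 0.0351
gripper_force: 40.8
```

play_rows(moves=[{"translation":[0,0,0.01],"dr":[0,0,0],"jaw":0.025},{"translation":[0,0,0.03],"dr":[0,0,0],"jaw":0.025},{"translation":[0,0,0.04],"dr":[0,0,0],"jaw":0.025},{"translation":[0,-0.01,0.045],"dr":[0,0,5],"jaw":0.025},{"translation":[0,-0.04,0.01],"dr":[0,0,4],"jaw":0.025},{"translation":[-0.004,-0.04,0.005],"dr":[0,0,0],"jaw":0.025},{"translation":[-0.004,-0.045,0],"dr":[0,0,0],"jaw":0.025},{"translation":[-0.005,-0.045,0],"dr":[0,0,0],"jaw":0.025},{"translation":[-0.005,-0.045,0],"dr":[0,0,0],"jaw":0.025},{"translation":[-0.005,-0.045,0],"dr":[0,0,0],"jaw":0.025},{"translation":[-0.005,-0.045,0],"dr":[0,0,0],"jaw":0.025},{"translation":[0,0,0],"dr":[0,0,0],"jaw":0.025}])

```text
t: 22.2
tcp_pos: [0.5837, -0.0607, 0.1503]
eef_rot: [3.141, 0.004, 1.608]
ft_force: [0.2, -0.9, -0.4]
gripper_width: 0.0352
gripper_force: 40.4
```

play_rows(moves=[{"translation":[-0.005,-0.045,0],"dr":[0,0,0],"jaw":0.025},{"translation":[-0.005,-0.045,0],"dr":[0,0,0],"jaw":0.025},{"translation":[-0.005,-0.045,0],"dr":[0,0,0],"jaw":0.025},{"translation":[-0.005,-0.045,0],"dr":[0,0,0],"jaw":0.025},{"translation":[-0.005,-0.045,0],"dr":[0,0,0],"jaw":0.025},{"translation":[-0.004,-0.045,0],"dr":[0,0,0],"jaw":0.025},{"translation":[0,0,-0.03],"dr":[0,0,0],"jaw":0.025},{"translation":[0,0,0],"dr":[0,0,0],"jaw":0.025}])

```text
t: 23.0
tcp_pos: [0.5536, -0.3223, 0.1162]
eef_rot: [-3.137, -0.002, 1.615]
ft_force: [-0.0, 0.6, -0.6]
gripper_width: 0.0352
gripper_force: 40.3
```

play_rows(moves=[{"translation":[0,-0.006,-0.02],"dr":[0,0,0],"jaw":0.025},{"translation":[0,0,-0.03],"dr":[0,0,0],"jaw":0.025},{"translation":[0,0,-0.03],"dr":[0,0,0],"jaw":0.025},{"translation":[0,0,-0.015],"dr":[0,0,0],"jaw":0.025},{"translation":[0,0,-0.006],"dr":[0,0,0],"jaw":0.025},{"translation":[0,0,-0.003],"dr":[0,0,0],"jaw":0.025},{"translation":[0,0,0],"dr":[0,0,0],"jaw":0.025}])

```text
t: 23.7
tcp_pos: [0.5568, -0.3281, 0.0158]
eef_rot: [3.14, 0.001, 1.619]
ft_force: [-0.2, -0.1, -0.4]
gripper_width: 0.0352
gripper_force: 40.4
```

Settle about 4 mm lower, release, then go to the last house at (0.5255, 0.2705, yaw −9).

play_rows(moves=[{"translation":[0,0,-0.004],"dr":[0,0,0],"jaw":0.025},{"translation":[0,0,0],"dr":[0,0,0],"jaw":0.025},{"translation":[0,0,0],"dr":[0,0,0],"jaw":0.056},{"translation":[0,0,0],"dr":[0,0,0],"jaw":0.056},{"translation":[0,0,0.02],"dr":[0,0,0],"jaw":0.056},{"translation":[0,0,0.04],"dr":[0,0,0],"jaw":0.056},{"translation":[0,0,0.05],"dr":[0,0,0],"jaw":0.056},{"translation":[0,0.03,0.03],"dr":[0,0,0],"jaw":0.056},{"translation":[-0.002,0.045,0.01],"dr":[0,0,0],"jaw":0.056},{"translation":[-0.002,0.045,0],"dr":[0,0,0],"jaw":0.056},{"translation":[-0.002,0.045,0],"dr":[0,0,0],"jaw":0.056},{"translation":[-0.002,0.045,0],"dr":[0,0,0],"jaw":0.056}])

```text
t: 24.9
tcp_pos: [0.548, -0.1163, 0.1614]
eef_rot: [3.14, -0.0, 1.618]
ft_force: [0.1, -0.4, 0.5]
gripper_width: 0.0561
gripper_force: 0.0
```

play_rows(moves=[{"translation":[-0.002,0.045,0],"dr":[0,0,-5],"jaw":0.046},{"translation":[-0.002,0.045,0],"dr":[0,0,-5],"jaw":0.046},{"translation":[-0.002,0.045,0],"dr":[0,0,-2],"jaw":0.046},{"translation":[-0.002,0.045,0],"dr":[0,0,0],"jaw":0.046},{"translation":[-0.002,0.045,0],"dr":[0,0,0],"jaw":0.046},{"translation":[-0.002,0.045,0],"dr":[0,0,0],"jaw":0.046},{"translation":[-0.002,0.045,0],"dr":[0,0,0],"jaw":0.046},{"translation":[-0.002,0.045,0],"dr":[0,0,0],"jaw":0.046},{"translation":[-0.004,0.01,0],"dr":[0,0,0],"jaw":0.046},{"translation":[0,0,0],"dr":[0,0,0],"jaw":0.046}])

```text
t: 25.9
tcp_pos: [0.5272, 0.2544, 0.1606]
eef_rot: [-3.141, -0.0, 1.413]
ft_force: [0.4, -0.7, -0.0]
gripper_width: 0.0459
gripper_force: 0.0
```

```bash
python3 look.py
```

```text
{'t': 25.9, 'tcp_pos': [0.527, 0.254, 0.161], 'eef_rot': [-3.141, -0.0, 1.413], 'ft_force': [0.362, -0.732, -0.014], 'gripper_width': 0.046, 'gripper_force': 0.0}
wrist house 3361 c 525.5 270.8 short(x) 35.8 long(y) 56.5 yaw -8.7 zmean 0.0378 zmax 0.0474
top house 247 c 524.5 265.5 short(x) 35.4 long(y) 46.6 yaw -9.8 zmean 0.0373 zmax 0.0491
tote 338 c 556.6 -222.6 short(x) 35.0 long(y) 57.5 yaw 1.8 zmean 0.0386 zmax 0.0517
tote 345 c 556.3 -323.2 short(x) 34.7 long(y) 56.9 yaw 2.1 zmean 0.0385 zmax 0.0524
tote 353 c 447.6 -220.1 short(x) 33.5 long(y) 57.4 yaw 1.5 zmean 0.0387 zmax 0.0517
grip 121 c 469.2 -33.3 short(x) 19.0 long(y) 33.5 yaw 1.1 zmean 0.0532 zmax 0.0581
```

play_rows(moves=[{"translation":[-0.001,0.005,-0.01],"dr":[0,0,0],"jaw":0.046},{"translation":[-0.001,0.005,-0.03],"dr":[0,0,0],"jaw":0.046},{"translation":[0,0,-0.04],"dr":[0,0,0],"jaw":0.046},{"translation":[0,0,-0.02],"dr":[0,0,0],"jaw":0.046},{"translation":[0,0,0],"dr":[0,0,0],"jaw":0.046},{"translation":[0,0,0],"dr":[0,0,0],"jaw":0.046}])

```text
t: 26.6
tcp_pos: [0.5267, 0.2607, 0.0609]
eef_rot: [3.142, 0.001, 1.407]
ft_force: [0.6, 0.1, 1.0]
gripper_width: 0.0461
gripper_force: 0.0
```

play_rows(moves=[{"translation":[-0.001,0.002,-0.01],"dr":[0,0,0],"jaw":0.046},{"translation":[-0.001,0,-0.02],"dr":[0,0,0],"jaw":0.046},{"translation":[0,0,-0.01],"dr":[0,0,0],"jaw":0.046},{"translation":[0,0,-0.012],"dr":[0,0,0],"jaw":0.046},{"translation":[0,0,0],"dr":[0,0,0],"jaw":0.046},{"translation":[0,0,0],"dr":[0,0,0],"jaw":0.03},{"translation":[0,0,0],"dr":[0,0,0],"jaw":0.025},{"translation":[0,0,0],"dr":[0,0,0],"jaw":0.025},{"translation":[0,0,0],"dr":[0,0,0],"jaw":0.025}])

```text
t: 27.5
tcp_pos: [0.5243, 0.2642, 0.0091]
eef_rot: [3.141, -0.0, 1.409]
ft_force: [-0.3, -0.1, -0.7]
gripper_width: 0.0352
gripper_force: 40.4
```

play_rows(moves=[{"translation":[0,0,0.01],"dr":[0,0,0],"jaw":0.025},{"translation":[0,0,0.03],"dr":[0,0,0],"jaw":0.025},{"translation":[0,0,0.04],"dr":[0,0,0],"jaw":0.025},{"translation":[0,-0.01,0.045],"dr":[0,0,6],"jaw":0.025},{"translation":[-0.004,-0.04,0.01],"dr":[0,0,5],"jaw":0.025},{"translation":[-0.006,-0.04,0.005],"dr":[0,0,0],"jaw":0.025},{"translation":[-0.006,-0.045,0],"dr":[0,0,0],"jaw":0.025},{"translation":[-0.006,-0.045,0],"dr":[0,0,0],"jaw":0.025},{"translation":[-0.006,-0.045,0],"dr":[0,0,0],"jaw":0.025},{"translation":[-0.006,-0.045,0],"dr":[0,0,0],"jaw":0.025},{"translation":[-0.006,-0.045,0],"dr":[0,0,0],"jaw":0.025},{"translation":[-0.006,-0.045,0],"dr":[0,0,0],"jaw":0.025}])

```text
t: 28.7
tcp_pos: [0.4777, -0.0977, 0.1497]
eef_rot: [3.14, -0.0, 1.601]
ft_force: [1.7, -0.5, -0.8]
gripper_width: 0.035
gripper_force: 40.5
```

play_rows(moves=[{"translation":[-0.006,-0.045,0],"dr":[0,0,0],"jaw":0.025},{"translation":[-0.006,-0.045,0],"dr":[0,0,0],"jaw":0.025},{"translation":[-0.006,-0.045,0],"dr":[0,0,0],"jaw":0.025},{"translation":[-0.006,-0.045,0],"dr":[0,0,0],"jaw":0.025},{"translation":[0,-0.045,0],"dr":[0,0,0],"jaw":0.025},{"translation":[0,0,0],"dr":[0,0,0],"jaw":0.025}])

```text
t: 29.3
tcp_pos: [0.4521, -0.3284, 0.1504]
eef_rot: [3.14, 0.005, 1.592]
ft_force: [0.7, 0.3, -1.5]
gripper_width: 0.0351
gripper_force: 40.4
```

play_rows(moves=[{"translation":[-0.004,-0.002,-0.03],"dr":[0,0,0],"jaw":0.025},{"translation":[0,0,-0.04],"dr":[0,0,0],"jaw":0.025},{"translation":[0,0,-0.04],"dr":[0,0,0],"jaw":0.025},{"translation":[0,0,-0.015],"dr":[0,0,0],"jaw":0.025},{"translation":[0,0,-0.008],"dr":[0,0,0],"jaw":0.025},{"translation":[0,0,-0.004],"dr":[0,0,0],"jaw":0.025},{"translation":[0,0,0],"dr":[0,0,0],"jaw":0.025}])

```text
t: 30.0
tcp_pos: [0.4508, -0.3234, 0.0128]
eef_rot: [3.14, 0.001, 1.601]
ft_force: [0.6, -0.1, -0.6]
gripper_width: 0.0354
gripper_force: 40.4
```

play_rows(moves=[{"translation":[0,0,-0.0015],"dr":[0,0,0],"jaw":0.025},{"translation":[0,0,0],"dr":[0,0,0],"jaw":0.056},{"translation":[0,0,0],"dr":[0,0,0],"jaw":0.056},{"translation":[0,0,0.02],"dr":[0,0,0],"jaw":0.056},{"translation":[0,0,0.04],"dr":[0,0,0],"jaw":0.056},{"translation":[0,0,0.05],"dr":[0,0,0],"jaw":0.056},{"translation":[0,0.03,0.04],"dr":[0,0,0],"jaw":0.056},{"translation":[0.005,0.045,0.03],"dr":[0,0,0],"jaw":0.056},{"translation":[0.005,0.045,0],"dr":[0,0,0],"jaw":0.056},{"translation":[0.005,0.045,0],"dr":[0,0,0],"jaw":0.056},{"translation":[0.005,0.045,0],"dr":[0,0,0],"jaw":0.056},{"translation":[0,0,0],"dr":[0,0,0],"jaw":0.056}])

```text
t: 31.2
tcp_pos: [0.4706, -0.1098, 0.188]
eef_rot: [3.141, -0.003, 1.61]
ft_force: [-0.4, -0.5, -0.3]
gripper_width: 0.0559
gripper_force: 0.0
```

```bash
cat > lookg.py <<'E'
from h import *
import sys
st()
P=camera_params('wrist');p,d=grab_frame('wrist');save(sys.argv[1],p);X=cloud('wrist',d,P);X[d==0]=-9
B=[.4,.55,-.1,.06]
comps(X,.04,.07,B,20,tag='w grip')
comps(X,.02,.036,B,20,tag='w shoulder')
comps(X,.0065,.015,B,50,tag='w blade')
comps(X,.0015,.006,B,80,tag='w pad')
for n in ['gauge','gauge_tip','pad','slot','clamp_bar']:
    print(n,[(np.round(ray('wrist',r['point'],dict(slot=.012,clamp_bar=.05,pad=0).get(n,.003),P),4).tolist(),round(float(r['conf']),2)) for r in pinpoint('wrist',n)][:2])
p,d=grab_frame('top');X=cloud('top',d);X[d==0]=-9
comps(X,.0285,.06,[.485,.652,.1,.305],50,tag='top house')
comps(X,.0285,.055,[.39,.61,-.385,-.17],20,tag='tote')
E
python3 lookg.py w2
```

```text
{'t': 31.2, 'tcp_pos': [0.471, -0.11, 0.188], 'eef_rot': [3.141, -0.003, 1.61], 'ft_force': [-0.427, -0.502, -0.287], 'gripper_width': 0.056, 'gripper_force': 0.0}
w grip 1369 c 469.8 -32.7 short(x) 20.0 long(y) 35.9 yaw -0.7 zmean 0.0532 zmax 0.0556
w shoulder 601 c 470.1 -5.8 short(x) 6.1 long(y) 49.9 yaw 89.1 zmean 0.0289 zmax 0.0312
w blade 1732 c 470.5 17.6 short(x) 28.0 long(y) 37.2 yaw -0.8 zmean 0.0094 zmax 0.0123
w blade 1517 c 470.0 -30.7 short(x) 44.1 long(y) 49.3 yaw 89.3 zmean 0.0094 zmax 0.015
w pad 8407 c 473.4 -22.6 short(x) 82.3 long(y) 119.4 yaw 2.4 zmean 0.0034 zmax 0.0059
gauge []
gauge_tip []
pad []
slot []
clamp_bar []
tote 80 c 564.8 -228.1 short(x) 18.8 long(y) 43.5 yaw 0.8 zmean 0.0378 zmax 0.0504
tote 326 c 556.5 -323.2 short(x) 34.7 long(y) 56.7 yaw 1.7 zmean 0.039 zmax 0.0511
tote 119 c 450.4 -333.1 short(x) 21.9 long(y) 33.4 yaw -88.6 zmean 0.0392 zmax 0.051
```

View pics/w2.png

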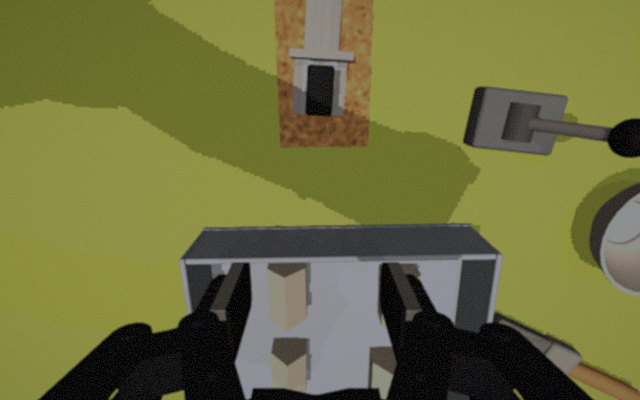

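Wrist view: the gauge stands on its pad with the grip at (320,90) and the blade pointing up in the picture. The lever leans off and the houses lie in the tote. Now I'll grasp the gauge.

play_rows(moves=[{"translation":[0,0.04,-0.02],"dr":[0,0,-3],"jaw":0.044},{"translation":[0,0.037,-0.03],"dr":[0,0,0],"jaw":0.044},{"translation":[0,0,-0.04],"dr":[0,0,0],"jaw":0.044},{"translation":[0,0,-0.02],"dr":[0,0,0],"jaw":0.044},{"translation":[0,0,0],"dr":[0,0,0],"jaw":0.044},{"translation":[0,0,0],"dr":[0,0,0],"jaw":0.044}])

```text
t: 32.15
tcp_pos: [0.4698, -0.0408, 0.0782]
eef_rot: [-3.141, 0.001, 1.546]
ft_force: [0.9, -1.4, 0.3]
gripper_width: 0.0438
gripper_force: 0.0
```

play_rows(moves=[{"translation":[0,0.005,0],"dr":[0,0,0.6],"jaw":0.044},{"translation":[0,0.003,-0.02],"dr":[0,0,0],"jaw":0.044},{"translation":[0,0,-0.02],"dr":[0,0,0],"jaw":0.044},{"translation":[0,0,-0.018],"dr":[0,0,0],"jaw":0.044},{"translation":[0,0,0],"dr":[0,0,0],"jaw":0.044},{"translation":[0,0,0],"dr":[0,0,0],"jaw":0.044}])

```text
t: 32.75
tcp_pos: [0.4704, -0.0317, 0.0209]
eef_rot: [3.14, -0.0, 1.559]
ft_force: [0.3, -0.8, 0.2]
gripper_width: 0.0443
gripper_force: 0.0
```

play_rows(moves=[{"translation":[0,0,0],"dr":[0,0,0],"jaw":0.02},{"translation":[0,0,0],"dr":[0,0,0],"jaw":0.01},{"translation":[0,0,0],"dr":[0,0,0],"jaw":0.01},{"translation":[0,0,0],"dr":[0,0,0],"jaw":0.01},{"translation":[0,0,0],"dr":[0,0,0],"jaw":0.01}], newtons=70)

```text
t: 33.25
tcp_pos: [0.4708, -0.0315, 0.0212]
eef_rot: [3.139, -0.001, 1.559]
ft_force: [-0.0, -0.4, 7.0]
gripper_width: 0.0191
gripper_force: 68.3
```

play_rows(moves=[{"translation":[0,0,0.01],"dr":[0,0,0],"jaw":0.01},{"translation":[0,0,0.03],"dr":[0,0,0],"jaw":0.01},{"translation":[-0.01,0.02,0.02],"dr":[0,0,0.3],"jaw":0.01},{"translation":[-0.015,0.04,0],"dr":[0,0,0],"jaw":0.01},{"translation":[-0.015,0.04,0],"dr":[0,0,0],"jaw":0.01},{"translation":[-0.015,0.04,0],"dr":[0,0,0],"jaw":0.01},{"translation":[-0.001,0.04,0],"dr":[0,0,0],"jaw":0.01},{"translation":[0,0.018,0],"dr":[0,0,0],"jaw":0.01},{"translation":[0,0,0],"dr":[0,0,0],"jaw":0.01},{"translation":[0,0,0],"dr":[0,0,0],"jaw":0.01}])

```text
t: 34.25
tcp_pos: [0.4135, 0.1663, 0.0804]
eef_rot: [3.141, 0.0, 1.565]
ft_force: [0.1, -0.4, -2.0]
gripper_width: 0.0195
gripper_force: 68.8
```

```bash
cat > lookb.py <<'E'
from h import *
import sys
s=st()
P=camera_params('wrist');p,d=grab_frame('wrist');save(sys.argv[1],p);X=cloud('wrist',d,P);X[d==0]=-9
print('cam',(-np.array(P['R']).T@P['t']).round(3))
comps(X,.044,.06,[.34,.49,.24,.36],200,tag='bar')
comps(X,.006,.02,[.34,.49,.1,.2657],200,tag='bed')
g=s['tcp_pos'];zt=g[2]-.018
comps(X,zt+.003,zt+.012,[g[0]-.04,g[0]+.04,g[1]+.036,g[1]+.085],100,tag='blade zt %.4f'%zt)
E
python3 lookb.py w3
```

```text
{'t': 34.25, 'tcp_pos': [0.414, 0.166, 0.08], 'eef_rot': [3.141, 0.0, 1.565], 'ft_force': [0.11, -0.402, -2.042], 'gripper_width': 0.02, 'gripper_force': 68.821}
cam [0.413 0.246 0.223]
bar 7627 c 414.5 274.2 short(x) 14.2 long(y) 90.4 yaw 89.6 zmean 0.0501 zmax 0.0528
bed 1903 c 477.3 182.8 short(x) 1.3 long(y) 165.7 yaw -0.4 zmean 0.0132 zmax 0.02
bed 29769 c 413.7 182.8 short(x) 110.5 long(y) 166.5 yaw -0.5 zmean 0.0124 zmax 0.015
blade zt 0.0624 5097 c 413.0 219.2 short(x) 28.1 long(y) 33.9 yaw -0.4 zmean 0.0685 zmax 0.0709
```

View pics/w3.png

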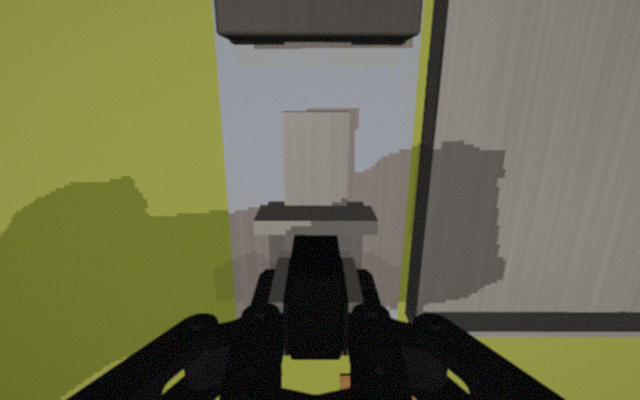

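Wrist view: the held gauge's blade (315,160) is aligned with the clamp bar above it (315,40), with the bed underneath. I'll lower onto the bed.

play_rows(moves=[{"translation":[0.001,0,-0.02],"dr":[0,0,0],"jaw":0.01},{"translation":[0,0,-0.02],"dr":[0,0,0],"jaw":0.01},{"translation":[0,0,-0.007],"dr":[0,0,0],"jaw":0.01},{"translation":[0,0,0],"dr":[0,0,0],"jaw":0.01},{"translation":[0,0,0],"dr":[0,0,0],"jaw":0.01}])

```text
t: 34.8
tcp_pos: [0.4151, 0.1657, 0.0334]
eef_rot: [3.141, 0.0, 1.563]
ft_force: [-0.8, 0.2, -0.9]
gripper_width: 0.0187
gripper_force: 68.7
```

play_rows(moves=[{"translation":[0,0,-0.0015],"dr":[0,0,0],"jaw":0.01},{"translation":[0,0,-0.001],"dr":[0,0,0],"jaw":0.01},{"translation":[0,0,0],"dr":[0,0,0],"jaw":0.01}])

```text
t: 35.1
tcp_pos: [0.4149, 0.1666, 0.0307]
eef_rot: [3.141, -0.0, 1.564]
ft_force: [0.0, -0.2, -2.9]
gripper_width: 0.0188
gripper_force: 68.7
```

play_rows(moves=[{"translation":[0,0,-0.001],"dr":[0,0,0],"jaw":0.01},{"translation":[0,0,0],"dr":[0,0,0],"jaw":0.01}])

```text
t: 35.3
tcp_pos: [0.4149, 0.1666, 0.0302]
eef_rot: [3.142, -0.001, 1.564]
ft_force: [-2.7, -0.9, 11.4]
gripper_width: 0.0191
gripper_force: 70.8
```

Run:
```python
from h import *
for i in range(1):
    s=st();P=camera_params('wrist');p,d=grab_frame('wrist');X=cloud('wrist',d,P)
    g=s['tcp_pos']
    def med(x0,x1,y0,y1):
        m=(d>0)&(X[...,0]>x0)&(X[...,0]<x1)&(X[...,1]>y0)&(X[...,1]<y1);return np.median(X[m],0).round(4),m.sum()
    print('blade near',med(.405,.423,.207,.215),'blade far',med(.405,.423,.225,.233),'bed',med(.38,.395,.21,.25),med(.437,.45,.21,.25))
    comps(X,.0155,.022,[.37,.46,.2,.26],100,tag='blade'); comps(X,.044,.06,[.34,.49,.24,.36],200,tag='bar')
```

```text
{'t': 35.3, 'tcp_pos': [0.415, 0.167, 0.03], 'eef_rot': [3.142, -0.001, 1.564], 'ft_force': [-2.651, -0.936, 11.41], 'gripper_width': 0.019, 'gripper_force': 70.796}
blade near (array([0.4141, 0.211 , 0.0185]), np.int64(730)) blade far (array([0.4142, 0.2292, 0.0184]), np.int64(821)) bed (array([0.3875, 0.2313, 0.0124]), np.int64(3176)) (array([0.4435, 0.2313, 0.0124]), np.int64(2772))
blade 5444 c 414.3 218.2 short(x) 28.1 long(y) 36.6 yaw -0.4 zmean 0.0184 zmax 0.0207
bar 5264 c 414.3 269.3 short(x) 4.6 long(y) 90.0 yaw 89.5 zmean 0.0495 zmax 0.053
```

play_rows(moves=[{"translation":[0,0,0.0004],"dr":[0,0,0],"jaw":0.01},{"translation":[0,0.01,0],"dr":[0,0,0],"jaw":0.01},{"translation":[0,0.01,0],"dr":[0,0,0],"jaw":0.01},{"translation":[0,0.01,0],"dr":[0,0,0],"jaw":0.01},{"translation":[0,0,0],"dr":[0,0,0],"jaw":0.01},{"translation":[0,0,0],"dr":[0,0,0],"jaw":0.01}])

```text
t: 35.95
tcp_pos: [0.4154, 0.1975, 0.0302]
eef_rot: [3.14, -0.001, 1.565]
ft_force: [0.4, 2.0, 4.3]
gripper_width: 0.0191
gripper_force: 69.8
```

play_rows(moves=[{"translation":[0,0.01,0],"dr":[0,0,0],"jaw":0.01},{"translation":[0,0.01,0],"dr":[0,0,0],"jaw":0.01},{"translation":[0,0,0],"dr":[0,0,0],"jaw":0.01}])

```text
t: 36.25
tcp_pos: [0.4154, 0.2165, 0.0303]
eef_rot: [3.141, 0.0, 1.564]
ft_force: [-0.2, -2.8, 8.3]
gripper_width: 0.0189
gripper_force: 70.2
```

play_rows(moves=[{"translation":[0,0.007,0],"dr":[0,0,0],"jaw":0.01},{"translation":[0,0.006,0],"dr":[0,0,0],"jaw":0.01},{"translation":[0,0.004,0],"dr":[0,0,0],"jaw":0.01},{"translation":[0,0,0],"dr":[0,0,0],"jaw":0.01},{"translation":[0,0,0],"dr":[0,0,0],"jaw":0.01}])

```text
t: 36.75
tcp_pos: [0.4154, 0.2322, 0.0302]
eef_rot: [3.141, 0.001, 1.563]
ft_force: [0.4, -6.9, 9.6]
gripper_width: 0.0189
gripper_force: 70.5
```

play_rows(moves=[{"translation":[0,0.0015,0],"dr":[0,0,0],"jaw":0.01},{"translation":[0,0.0015,0],"dr":[0,0,0],"jaw":0.01},{"translation":[0,0,0],"dr":[0,0,0],"jaw":0.01}])

```text
t: 37.05
tcp_pos: [0.4153, 0.2344, 0.0302]
eef_rot: [3.141, 0.002, 1.562]
ft_force: [0.1, -8.5, 11.4]
gripper_width: 0.019
gripper_force: 70.8
```

play_rows(moves=[{"translation":[0,0.0015,0.0002],"dr":[0,0,0],"jaw":0.01},{"translation":[0,0.001,0],"dr":[0,0,0],"jaw":0.01},{"translation":[0,0,0],"dr":[0,0,0],"jaw":0.01}])

```text
t: 37.35
tcp_pos: [0.4151, 0.2377, 0.0303]
eef_rot: [3.141, 0.001, 1.563]
ft_force: [0.1, -6.4, 7.0]
gripper_width: 0.0188
gripper_force: 70.1
```

Run:
```python
from h import *
s=st();P=camera_params('wrist');p,d=grab_frame('wrist');save('w4',p);X=cloud('wrist',d,P);X[d==0]=-9
comps(X,.044,.06,[.36,.47,.255,.36],200,tag='bar')
comps(X,.033,.041,[.36,.47,.2,.3],50,tag='shoulder')
```

```text
{'t': 37.35, 'tcp_pos': [0.415, 0.238, 0.03], 'eef_rot': [3.141, 0.001, 1.563], 'ft_force': [0.057, -6.361, 7.013], 'gripper_width': 0.019, 'gripper_force': 70.087}
bar 60776 c 414.8 305.2 short(x) 75.0 long(y) 90.8 yaw 89.7 zmean 0.0508 zmax 0.0597
shoulder 865 c 414.5 262.0 short(x) 3.7 long(y) 49.9 yaw 89.3 zmean 0.0384 zmax 0.0401
shoulder 382 c 414.4 254.0 short(x) 2.7 long(y) 19.9 yaw 88.4 zmean 0.0371 zmax 0.041
shoulder 95 c 400.9 248.4 short(x) 1.4 long(y) 5.3 yaw 89.1 zmean 0.0374 zmax 0.0409
shoulder 101 c 427.7 248.2 short(x) 1.2 long(y) 5.5 yaw -89.4 zmean 0.0375 zmax 0.041
shoulder 50 c 394.8 244.5 short(x) 1.5 long(y) 4.8 yaw 82.8 zmean 0.0391 zmax 0.041
shoulder 52 c 434.0 244.0 short(x) 1.1 long(y) 5.0 yaw 87.3 zmean 0.0391 zmax 0.0409
```

View pics/w4.png

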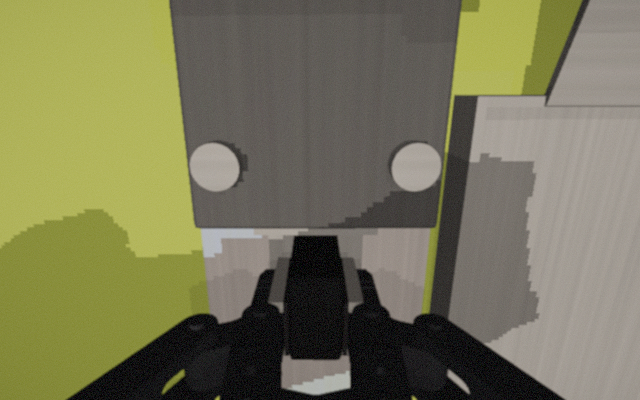

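Wrist view: the blade is under the bar, with the bar's front edge at row 228 and the shoulder nearly touching it. I'll creep in until contact.

play_rows(moves=[{"translation":[0,0.001,0],"dr":[0,0,0],"jaw":0.01},{"translation":[0,0,0],"dr":[0,0,0],"jaw":0.01}])

```text
t: 37.6
tcp_pos: [0.4151, 0.2385, 0.0303]
eef_rot: [3.141, 0.001, 1.563]
ft_force: [0.2, -6.6, 7.5]
gripper_width: 0.0192
gripper_force: 70.2
```

play_rows(moves=[{"translation":[0,0.001,0],"dr":[0,0,0],"jaw":0.01},{"translation":[0,0,0],"dr":[0,0,0],"jaw":0.01}])

```text
t: 37.8
tcp_pos: [0.4151, 0.2385, 0.0302]
eef_rot: [3.142, 0.002, 1.562]
ft_force: [-0.9, -9.7, 9.7]
gripper_width: 0.0187
gripper_force: 70.6
```

play_rows(moves=[{"translation":[0,0.001,0],"dr":[0,0,0],"jaw":0.01},{"translation":[0,0,0],"dr":[0,0,0],"jaw":0.01}])

```text
t: 38.0
tcp_pos: [0.4151, 0.2385, 0.0302]
eef_rot: [-3.141, 0.003, 1.561]
ft_force: [0.1, -12.2, 12.4]
gripper_width: 0.0187
gripper_force: 70.9
```

play_rows(moves=[{"translation":[0,0.0015,0.0004],"dr":[0,0,0],"jaw":0.01},{"translation":[0,0,0],"dr":[0,0,0],"jaw":0.01},{"translation":[0,0,0],"dr":[0,0,0],"jaw":0.01}])

```text
t: 38.3
tcp_pos: [0.4151, 0.2386, 0.0303]
eef_rot: [-3.141, 0.005, 1.561]
ft_force: [0.1, -17.1, 10.2]
gripper_width: 0.0193
gripper_force: 70.3
```

play_rows(moves=[{"translation":[0,0,0],"dr":[0,0,0],"jaw":0.01},{"translation":[0,0,0],"dr":[0,0,0],"jaw":0.01},{"translation":[0,0,0],"dr":[0,0,0],"jaw":0.01},{"translation":[0,0,0],"dr":[0,0,0],"jaw":0.01},{"translation":[0,0,0],"dr":[0,0,0],"jaw":0.01},{"translation":[0,0,0],"dr":[0,0,0],"jaw":0.01},{"translation":[0,0,0],"dr":[0,0,0],"jaw":0.01},{"translation":[0,0,0],"dr":[0,0,0],"jaw":0.01},{"translation":[0,0,0],"dr":[0,0,0],"jaw":0.01},{"translation":[0,0,0],"dr":[0,0,0],"jaw":0.01},{"translation":[0,0,0],"dr":[0,0,0],"jaw":0.01},{"translation":[0,0,0],"dr":[0,0,0],"jaw":0.01}])

```text
t: 39.5
tcp_pos: [0.4151, 0.2386, 0.0303]
eef_rot: [-3.141, 0.005, 1.561]
ft_force: [0.5, -16.5, 9.4]
gripper_width: 0.0189
gripper_force: 70.3
```

Run:
```python
from h import *
s=st();P=camera_params('wrist');p,d=grab_frame('wrist');X=cloud('wrist',d,P);X[d==0]=-9
comps(X,.044,.06,[.36,.47,.255,.36],200,tag='bar')
comps(X,.033,.041,[.36,.47,.255,.3],50,tag='shoulder')
m=(d>0)&(abs(X[...,0]-.4145)<.02)&(X[...,1]>.225)&(X[...,1]<.256)&(X[...,2]>.056);print('grip top y',np.percentile(X[m][:,1],[1,99]).round(4),np.median(X[m][:,2]).round(4))
```

```text
{'t': 39.5, 'tcp_pos': [0.415, 0.239, 0.03], 'eef_rot': [-3.141, 0.005, 1.561], 'ft_force': [0.509, -16.548, 9.395], 'gripper_width': 0.019, 'gripper_force': 70.333}
bar 61619 c 414.8 305.5 short(x) 76.0 long(y) 91.0 yaw 89.4 zmean 0.0508 zmax 0.0595
bar 834 c 414.4 255.6 short(x) 1.2 long(y) 18.4 yaw 89.4 zmean 0.0525 zmax 0.06
shoulder 491 c 414.5 262.3 short(x) 2.6 long(y) 50.0 yaw 90.0 zmean 0.0385 zmax 0.0404
shoulder 325 c 414.2 255.6 short(x) 1.1 long(y) 17.8 yaw 89.9 zmean 0.037 zmax 0.041
grip top y [0.226 0.256] 0.0772
```

Firm contact was held for more than a second. Drawing it out now.

play_rows(moves=[{"translation":[0,-0.005,0],"dr":[0,0,0],"jaw":0.01},{"translation":[0,-0.01,0.0003],"dr":[0,0,0],"jaw":0.01},{"translation":[0,-0.012,0],"dr":[0,0,0],"jaw":0.01},{"translation":[0,-0.015,0],"dr":[0,0,0],"jaw":0.01},{"translation":[0,-0.015,0],"dr":[0,0,0],"jaw":0.01},{"translation":[0,-0.015,0],"dr":[0,0,0],"jaw":0.01},{"translation":[0,-0.01,0],"dr":[0,0,0],"jaw":0.01},{"translation":[0,0,0],"dr":[0,0,0],"jaw":0.01}])

```text
t: 40.35
tcp_pos: [0.4147, 0.1595, 0.0308]
eef_rot: [-3.141, 0.0, 1.561]
ft_force: [-0.4, 0.3, -1.2]
gripper_width: 0.019
gripper_force: 68.9
```

play_rows(moves=[{"translation":[0,0,0.01],"dr":[0,0,0],"jaw":0.01},{"translation":[0,-0.005,0.03],"dr":[0,0,0],"jaw":0.01},{"translation":[0.005,-0.02,0.015],"dr":[0,0,0.5],"jaw":0.01},{"translation":[0.015,-0.04,0],"dr":[0,0,0.5],"jaw":0.01},{"translation":[0.015,-0.04,0],"dr":[0,0,0.5],"jaw":0.01},{"translation":[0.015,-0.04,0],"dr":[0,0,0.5],"jaw":0.01},{"translation":[0.008,-0.03,0],"dr":[0,0,0],"jaw":0.01},{"translation":[0,-0.01,0],"dr":[0,0,0],"jaw":0.01},{"translation":[0,0,0],"dr":[0,0,0],"jaw":0.01},{"translation":[0,0,0],"dr":[0,0,0],"jaw":0.01}])

```text
t: 41.35
tcp_pos: [0.4725, -0.022, 0.0858]
eef_rot: [-3.141, -0.001, 1.6]
ft_force: [-0.4, 0.4, -1.7]
gripper_width: 0.0189
gripper_force: 68.9
```

Run:
```python
from h import *
s=st();P=camera_params('wrist');p,d=grab_frame('wrist');X=cloud('wrist',d,P);X[d==0]=-9
g=s['tcp_pos']
for lo in (.04,.05,.058,.066): comps(X,lo,lo+.012,[g[0]-.04,g[0]+.04,g[1]+.036,g[1]+.085],200,tag='blade %g'%lo)
comps(X,.0015,.006,[.41,.54,-.1,.06],80,tag='w pad')
```

```text
{'t': 41.35, 'tcp_pos': [0.473, -0.022, 0.086], 'eef_rot': [-3.141, -0.001, 1.6], 'ft_force': [-0.353, 0.439, -1.725], 'gripper_width': 0.019, 'gripper_force': 68.88}
blade 0.066 5115 c 470.1 30.8 short(x) 28.1 long(y) 34.2 yaw 1.5 zmean 0.0739 zmax 0.0764
w pad 2810 c 501.8 6.3 short(x) 21.8 long(y) 68.2 yaw 3.2 zmean 0.0034 zmax 0.0058
w pad 2426 c 440.2 8.5 short(x) 20.4 long(y) 57.4 yaw 1.9 zmean 0.0034 zmax 0.0055
w pad 281 c 437.6 -51.9 short(x) 5.7 long(y) 26.7 yaw 1.9 zmean 0.0035 zmax 0.0052
w pad 583 c 510.5 -55.5 short(x) 11.5 long(y) 38.0 yaw 4.6 zmean 0.0034 zmax 0.006
```

play_rows(moves=[{"translation":[0.0005,-0.005,-0.01],"dr":[0,0,0.5],"jaw":0.01},{"translation":[0.0005,-0.004,-0.02],"dr":[0,0,0],"jaw":0.01},{"translation":[0,0,-0.02],"dr":[0,0,0],"jaw":0.01},{"translation":[0,0,-0.01],"dr":[0,0,0],"jaw":0.01},{"translation":[0,0,0],"dr":[0,0,0],"jaw":0.01},{"translation":[0,0,0],"dr":[0,0,0],"jaw":0.01}])

```text
t: 42.0
tcp_pos: [0.4739, -0.0319, 0.026]
eef_rot: [-3.142, -0.0, 1.609]
ft_force: [-1.0, -0.3, -0.9]
gripper_width: 0.0188
gripper_force: 68.9
```

play_rows(moves=[{"translation":[0,0,-0.002],"dr":[0,0,0],"jaw":0.01},{"translation":[0,0,-0.001],"dr":[0,0,0],"jaw":0.01},{"translation":[0,0,0],"dr":[0,0,0],"jaw":0.01}])

```text
t: 42.3
tcp_pos: [0.4739, -0.0324, 0.0231]
eef_rot: [3.141, -0.0, 1.608]
ft_force: [0.1, -0.8, -1.6]
gripper_width: 0.0195
gripper_force: 68.9
```

play_rows(moves=[{"translation":[0,0.001,-0.001],"dr":[0,0,0],"jaw":0.01},{"translation":[0,0,-0.001],"dr":[0,0,0],"jaw":0.01},{"translation":[0,0,0],"dr":[0,0,0],"jaw":0.01}])

```text
t: 42.6
tcp_pos: [0.4739, -0.0313, 0.0213]
eef_rot: [3.141, -0.001, 1.608]
ft_force: [-1.1, -0.1, 7.7]
gripper_width: 0.0187
gripper_force: 70.1
```

Contact with the pad. Release, rise and back off so I can look.

play_rows(moves=[{"translation":[0,0,0],"dr":[0,0,0],"jaw":0.05},{"translation":[0,0,0],"dr":[0,0,0],"jaw":0.05},{"translation":[0,0,0],"dr":[0,0,0],"jaw":0.05},{"translation":[0,0,0.02],"dr":[0,0,0],"jaw":0.05},{"translation":[0,0,0.04],"dr":[0,0,0],"jaw":0.05},{"translation":[0,0,0.05],"dr":[0,0,0],"jaw":0.05},{"translation":[0,-0.03,0.04],"dr":[0,0,0],"jaw":0.05},{"translation":[0,-0.045,0.02],"dr":[0,0,0],"jaw":0.05},{"translation":[-0.02,-0.01,0],"dr":[0,0,0],"jaw":0.05},{"translation":[0,0,0],"dr":[0,0,0],"jaw":0.05}])

```text
t: 43.6
tcp_pos: [0.4518, -0.119, 0.1913]
eef_rot: [3.141, -0.001, 1.603]
ft_force: [-0.5, 0.2, 0.1]
gripper_width: 0.0502
gripper_force: 0.0
```

```bash
python3 lookg.py w5
python3 - <<'E'
from h import *
p,d=grab_frame('scene');save('s9',p)
E
```

```text
{'t': 43.6, 'tcp_pos': [0.452, -0.119, 0.191], 'eef_rot': [3.141, -0.001, 1.603], 'ft_force': [-0.529, 0.176, 0.141], 'gripper_width': 0.05, 'gripper_force': 0.0}
w grip 1426 c 473.0 -32.7 short(x) 20.2 long(y) 35.8 yaw 2.2 zmean 0.053 zmax 0.0557
w shoulder 601 c 472.4 -5.8 short(x) 5.9 long(y) 49.1 yaw -87.9 zmean 0.0288 zmax 0.0313
w shoulder 42 c 463.0 -32.1 short(x) 0.2 long(y) 31.1 yaw 2.0 zmean 0.0304 zmax 0.0359
w blade 1309 c 471.6 13.5 short(x) 27.5 long(y) 27.8 yaw -87.7 zmean 0.0094 zmax 0.0123
w blade 1422 c 473.0 -30.4 short(x) 44.0 long(y) 48.7 yaw -88.1 zmean 0.0095 zmax 0.0147
w pad 7782 c 473.9 -26.9 short(x) 82.2 long(y) 111.3 yaw 2.3 zmean 0.0034 zmax 0.0059
gauge [([0.4741, -0.0313, 0.003], 0.59)]
gauge_tip []
pad []
slot []
clamp_bar []
tote 317 c 556.7 -222.2 short(x) 34.6 long(y) 56.9 yaw 1.8 zmean 0.0389 zmax 0.0512
tote 343 c 556.5 -323.0 short(x) 34.6 long(y) 57.8 yaw 1.9 zmean 0.0384 zmax 0.051
tote 110 c 450.4 -334.3 short(x) 19.2 long(y) 33.6 yaw -89.1 zmean 0.0389 zmax 0.0488
```

View pics/s9.png

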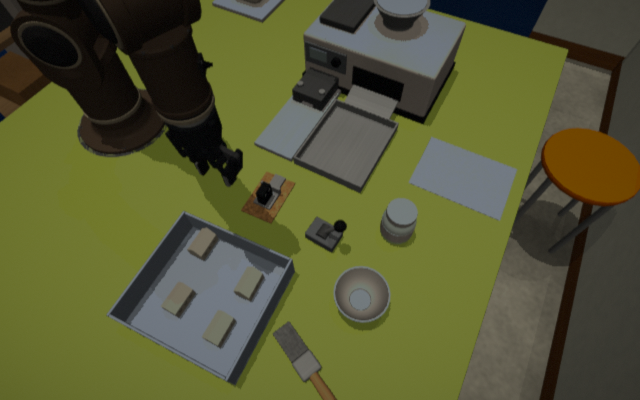

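Scene view: the tray is empty and four houses lie flat and apart in the tote (202,243 / 249,283 / 179,298 / 219,328). The lever is off (340,226), the gauge stands on its pad (268,193), and the jar, bowl and brush haven't moved.

```bash
python3 -c "
from plant import manip
print(manip.sign_off())"
```

```text
the job is handed in; nothing more can be done
None
```

The job is done and handed in: the switch is off, all four castings found in the tray lie side by side in the tote, the gap was gauged with the shoulder held on the bar for over a second, and the gauge is back on its pad about 10 mm off centre, where it started.

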